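# Rake the ceramic rods into rows

## Robot

A 7-joint arm with a two-finger parallel gripper is mounted at the origin on the work surface. World frame = base frame: x ahead of the robot, y to its left, z up, the work surface at z = 0. Lengths are in m, angles in rad, forces in N, time in s.
With the tool pointing down it reaches from about 0.4 to 0.85 m from the base axis. Payload 4.4 kg.
Tool frame: the origin (TCP) lies at the very end of the fingers, on their centre line; the grasp point (between the pads) lies 19 mm behind it; z points along the fingers, y is the line along which they close (so a half turn about z gives the same grasp; the last joint's range is limited). The gripper opens to 94 mm and grips with 3 to 60 N. Pads are 16 mm wide; open, the fingers measure 119 mm over their backs; the gripper's body (75 mm by 177 mm) begins 78 mm behind the grasp point.
Start: joints at [-1.186, 0.628, 0.038, 1.517, -0.027, 0.996, -0.02], TCP at [0.283, 0.585, 0.205] pointing down, gripper open.
Joint ranges: [-3.06, 3.06], [-0.37, 2.12], [-1.25, 1.32], [0.18, 2.47], [-1.1, 4.24], [0.23, 1.98], [-2.94, 2.94]. Speed limits (rad/s): [2.57, 2.57, 3.14, 3.14, 3.14, 3.14, 3.14].

## Interface

Orientations are given as a unit quaternion [w, x, y, z].
In Python, from rig import * gives the robot as it stands. The module is installed in compiled form; this text tells all that it offers.
- The arm moves only by the tool jog_arm, never from a script. Its argument "increments" is a list of rows, each an object with "dp": the shift along the tool's x, y, z in units of 4 cm (1.0 is 4 cm), a list of three; "roll": the turn about the tool's z in units of 0.08 rad (1.0 is 0.08 rad). A call has 1 to 10 rows; each row shifts and turns the commanded pose from where the row before left it, along the tool's axes as they then stand; what a row does not reach is not made up. A row lasts 1/10 s, in which the tool goes at most 50 mm and 8.59 degrees, less where a joint would pass 70% of its speed; a pose out of reach is approached as far as the arm can. A call with a number of a shift or a turn outside -1 to 1 is refused whole. A call with a gripper value outside its range is refused whole. "fingers" is the opening, from 0 (shut) to 1 (fully open), set as the call begins (left out, the last holds). The fingers move at their own pace and stop on an object; "grip_force" is the grip in N (left out, the last holds). Time passes only in rows, so rows that do not move let the fingers close. It gives the time, the measured TCP pose, the force, the opening and the grip force at its end, in the units of the state.
- get_obs(): the state, without advancing time (a new reading comes with each control period).
- capture(name): name is "scene" or "top" or "wrist"; returns the picture (384x512x3 uint8, blue, green, red); there is no depth.
- get_calibration(name): a dict with "K" (3x3 intrinsics, pixels), "k1" (the pictures are not rectified: a ray, as slopes to the right and down, at radius r is drawn at 1 + k1 r^2 times it, then the intrinsics apply), "cam_to_world" (4x4, takes a point from camera to world coordinates). Camera axes: x right, y down, z forward; pixel columns grow to the right and rows downward; lengths in m; the calibration is good to about 2 mm. A picture is of the moment at which its call begins: read the wrist's pose just before it. get_calibration takes no time and is no camera call; for the wrist camera it gives the pose at the moment of the call.
- close_job(): hands the job in; it is judged then, once.
The state is a dict: "time_s": time; "q": joint angles; "joint_vel": joint speeds; "tau": joint torques, N m; "eef_pos": TCP position; "eef_rot": TCP orientation; "contact_force": force on the tool from outside, world axes, zero at the start; "wrist_torque": the same for the moment, N m; "opening": finger opening in m; "gripper_force": force on a finger pad.
Only numpy, scipy, OpenCV 4.12 (cv2) and the standard library are available. Lean on these libraries where they do the work, as an engineer would, in place of code of your own. Each camera call takes 0.05 s, during which the arm holds its last target. There are 200 camera calls.

## Task

Take the rake by its handle and, with its teeth down in the tray's grooves, comb the three scattered ceramic rods of each lane away from you into a tight parallel row against that lane's end stop, finishing each lane with one gentle steady press of about 8 N (half a second) that packs the row. The rods are brittle: never push on them or on the stop with more than 15 N and do not touch them with the gripper. Finally stand the rake back upright where it stood, and leave everything else on the bench alone.

Things in the scene. Friction and masses are not known exactly. Their poses are not given: they have to be found in the camera images.
- tray: dark plastic draining tray fixed to the bench, 214 x 252 mm; origin at the centre of its underside, x along the lanes away from the robot, from the open front edge (x = -107 mm) to the end stops' faces (x = 101 mm), y left, z up. Two lanes, each 120 mm wide, centred at y = +62 and -62 mm, lie between 4 mm walls whose tops are 22 mm above the bench
- lane_left (a point): centre of the left lane's floor, 4 mm above the bench (tray x = 0, y = 62 mm), axes as the tray's. 6 ribs along x on the floor, 4 mm wide, 3 mm high, 206 mm long, lie 10, 30 and 50 mm either side of this line; the 5 grooves between them, 16 mm wide, lie at y = 0, +-20 and +-40 mm
- lane_right (a point): the same for the right lane (tray y = -62 mm)
- stop_left: rigid aluminium end stop across the far end of the left lane, 120 mm wide, 6 mm thick, top 26 mm above the bench; origin on its face towards the robot, at the lane's centre line, at bench height (tray x = 101 mm); axes as the tray's
- stop_right: the same at the far end of the right lane
- rake_grip (a point): middle of the rake's grey handle, 75 mm above the bottom of its teeth; axes are the rake's: x through the blade's thickness, y along the blade, z up. The handle is a block 26 mm (x) by 34 mm (y), from 40 to 102 mm above the tooth bottoms. The rake (about 180 g) stands upright and loose on the bench left of the tray, front and back alike
- rake_teeth (a point): middle of the rake's bottom, level with the tooth bottoms, axes as rake_grip. The flat upright steel blade is 24 mm thick (x), 104 mm wide (y), from 5 to 30 mm above this point. Under it 5 teeth, 24 mm long in x, 8 mm wide, 5 mm high, at y = 0, +-20, +-40 mm, which fit the grooves of a lane when the rake is centred on it and square to it
- rod1: one of six brittle white ceramic rods, 100 mm long, 8 mm high, of assorted width (8 or 13 mm; which is which is not told, and a row is thus 24 to 39 mm deep), 20 to 40 g, three lying askew on the ribs of each lane, side faces upright; origin at its centre (11 mm above the bench when it lies on the ribs), y along its length
- rod2: one of six brittle white ceramic rods, 100 mm long, 8 mm high, of assorted width (8 or 13 mm; which is which is not told, and a row is thus 24 to 39 mm deep), 20 to 40 g, three lying askew on the ribs of each lane, side faces upright; origin at its centre (11 mm above the bench when it lies on the ribs), y along its length
- rod3: one of six brittle white ceramic rods, 100 mm long, 8 mm high, of assorted width (8 or 13 mm; which is which is not told, and a row is thus 24 to 39 mm deep), 20 to 40 g, three lying askew on the ribs of each lane, side faces upright; origin at its centre (11 mm above the bench when it lies on the ribs), y along its length
- rod4: one of six brittle white ceramic rods, 100 mm long, 8 mm high, of assorted width (8 or 13 mm; which is which is not told, and a row is thus 24 to 39 mm deep), 20 to 40 g, three lying askew on the ribs of each lane, side faces upright; origin at its centre (11 mm above the bench when it lies on the ribs), y along its length
- rod5: one of six brittle white ceramic rods, 100 mm long, 8 mm high, of assorted width (8 or 13 mm; which is which is not told, and a row is thus 24 to 39 mm deep), 20 to 40 g, three lying askew on the ribs of each lane, side faces upright; origin at its centre (11 mm above the bench when it lies on the ribs), y along its length
- rod6: one of six brittle white ceramic rods, 100 mm long, 8 mm high, of assorted width (8 or 13 mm; which is which is not told, and a row is thus 24 to 39 mm deep), 20 to 40 g, three lying askew on the ribs of each lane, side faces upright; origin at its centre (11 mm above the bench when it lies on the ribs), y along its length
- cup1: clear plastic sample cup, 64 mm wide, 75 mm high, stands on the bench, to be left alone; origin at the centre of its underside
- cup2: clear plastic sample cup, 64 mm wide, 75 mm high, stands on the bench, to be left alone; origin at the centre of its underside
- cup3: clear plastic sample cup, 64 mm wide, 75 mm high, stands on the bench, to be left alone; origin at the centre of its underside
- bottle1: glass reagent bottle with blue cap, 66 mm wide, 130 mm high, to be left alone; origin at the centre of its underside
- bottle2: glass reagent bottle with blue cap, 66 mm wide, 130 mm high, to be left alone; origin at the centre of its underside
- jar1: amber glass jar, 50 mm wide, 60 mm high, to be left alone; origin at the centre of its underside
Things that resemble listed ones, but are neither listed nor needed, are in the scene too. Several things look just like the part that bears rake_grip: the one meant starts farthest to the robot's left.

How it is judged:
On the way, in this order (a step that is already met when the one before it is completed fails the run):
1. one lane's three rods lie in a row across its end stop and the rake presses the row on the stop with over 4 N ((((((x of rod1 in the frame of stop_left between -0.037 and 0 m and y of rod1 in the frame of stop_left between -0.03 and 0.03 m and z of rod1 in the frame of stop_left between 0.006 and 0.0135 m and angle between the y axis of rod1 and the y axis of tray, either way round below 0.1 rad) or y of rod1 in the frame of tray below 0 m) and ((x of rod2 in the frame of stop_left between -0.037 and 0 m and y of rod2 in the frame of stop_left between -0.03 and 0.03 m and z of rod2 in the frame of stop_left between 0.006 and 0.0135 m and angle between the y axis of rod2 and the y axis of tray, either way round below 0.1 rad) or y of rod2 in the frame of tray below 0 m) and ((x of rod3 in the frame of stop_left between -0.037 and 0 m and y of rod3 in the frame of stop_left between -0.03 and 0.03 m and z of rod3 in the frame of stop_left between 0.006 and 0.0135 m and angle between the y axis of rod3 and the y axis of tray, either way round below 0.1 rad) or y of rod3 in the frame of tray below 0 m) and ((x of rod4 in the frame of stop_left between -0.037 and 0 m and y of rod4 in the frame of stop_left between -0.03 and 0.03 m and z of rod4 in the frame of stop_left between 0.006 and 0.0135 m and angle between the y axis of rod4 and the y axis of tray, either way round below 0.1 rad) or y of rod4 in the frame of tray below 0 m) and ((x of rod5 in the frame of stop_left between -0.037 and 0 m and y of rod5 in the frame of stop_left between -0.03 and 0.03 m and z of rod5 in the frame of stop_left between 0.006 and 0.0135 m and angle between the y axis of rod5 and the y axis of tray, either way round below 0.1 rad) or y of rod5 in the frame of tray below 0 m) and ((x of rod6 in the frame of stop_left between -0.037 and 0 m and y of rod6 in the frame of stop_left between -0.03 and 0.03 m and z of rod6 in the frame of stop_left between 0.006 and 0.0135 m and angle between the y axis of rod6 and the y axis of tray, either way round below 0.1 rad) or y of rod6 in the frame of tray below 0 m)) and (contact force between stop_left and anything else above 4 N and ((contact force between rake and rod1 above 1 N and horizontal distance between rod1 and stop_left below 0.05 m) or (contact force between rake and rod2 above 1 N and horizontal distance between rod2 and stop_left below 0.05 m) or (contact force between rake and rod3 above 1 N and horizontal distance between rod3 and stop_left below 0.05 m) or (contact force between rake and rod4 above 1 N and horizontal distance between rod4 and stop_left below 0.05 m) or (contact force between rake and rod5 above 1 N and horizontal distance between rod5 and stop_left below 0.05 m) or (contact force between rake and rod6 above 1 N and horizontal distance between rod6 and stop_left below 0.05 m)))) or ((((x of rod1 in the frame of stop_right between -0.037 and 0 m and y of rod1 in the frame of stop_right between -0.03 and 0.03 m and z of rod1 in the frame of stop_right between 0.006 and 0.0135 m and angle between the y axis of rod1 and the y axis of tray, either way round below 0.1 rad) or y of rod1 in the frame of tray above 0 m) and ((x of rod2 in the frame of stop_right between -0.037 and 0 m and y of rod2 in the frame of stop_right between -0.03 and 0.03 m and z of rod2 in the frame of stop_right between 0.006 and 0.0135 m and angle between the y axis of rod2 and the y axis of tray, either way round below 0.1 rad) or y of rod2 in the frame of tray above 0 m) and ((x of rod3 in the frame of stop_right between -0.037 and 0 m and y of rod3 in the frame of stop_right between -0.03 and 0.03 m and z of rod3 in the frame of stop_right between 0.006 and 0.0135 m and angle between the y axis of rod3 and the y axis of tray, either way round below 0.1 rad) or y of rod3 in the frame of tray above 0 m) and ((x of rod4 in the frame of stop_right between -0.037 and 0 m and y of rod4 in the frame of stop_right between -0.03 and 0.03 m and z of rod4 in the frame of stop_right between 0.006 and 0.0135 m and angle between the y axis of rod4 and the y axis of tray, either way round below 0.1 rad) or y of rod4 in the frame of tray above 0 m) and ((x of rod5 in the frame of stop_right between -0.037 and 0 m and y of rod5 in the frame of stop_right between -0.03 and 0.03 m and z of rod5 in the frame of stop_right between 0.006 and 0.0135 m and angle between the y axis of rod5 and the y axis of tray, either way round below 0.1 rad) or y of rod5 in the frame of tray above 0 m) and ((x of rod6 in the frame of stop_right between -0.037 and 0 m and y of rod6 in the frame of stop_right between -0.03 and 0.03 m and z of rod6 in the frame of stop_right between 0.006 and 0.0135 m and angle between the y axis of rod6 and the y axis of tray, either way round below 0.1 rad) or y of rod6 in the frame of tray above 0 m)) and (contact force between stop_right and anything else above 4 N and ((contact force between rake and rod1 above 1 N and horizontal distance between rod1 and stop_right below 0.05 m) or (contact force between rake and rod2 above 1 N and horizontal distance between rod2 and stop_right below 0.05 m) or (contact force between rake and rod3 above 1 N and horizontal distance between rod3 and stop_right below 0.05 m) or (contact force between rake and rod4 above 1 N and horizontal distance between rod4 and stop_right below 0.05 m) or (contact force between rake and rod5 above 1 N and horizontal distance between rod5 and stop_right below 0.05 m) or (contact force between rake and rod6 above 1 N and horizontal distance between rod6 and stop_right below 0.05 m)))))), for 0.25 s.
2. both rows are formed and the rake presses a row on its stop with over 4 N (((x of rod1 in the frame of stop_left between -0.037 and 0 m and y of rod1 in the frame of stop_left between -0.03 and 0.03 m and z of rod1 in the frame of stop_left between 0.006 and 0.0135 m and angle between the y axis of rod1 and the y axis of tray, either way round below 0.1 rad) or y of rod1 in the frame of tray below 0 m) and ((x of rod2 in the frame of stop_left between -0.037 and 0 m and y of rod2 in the frame of stop_left between -0.03 and 0.03 m and z of rod2 in the frame of stop_left between 0.006 and 0.0135 m and angle between the y axis of rod2 and the y axis of tray, either way round below 0.1 rad) or y of rod2 in the frame of tray below 0 m) and ((x of rod3 in the frame of stop_left between -0.037 and 0 m and y of rod3 in the frame of stop_left between -0.03 and 0.03 m and z of rod3 in the frame of stop_left between 0.006 and 0.0135 m and angle between the y axis of rod3 and the y axis of tray, either way round below 0.1 rad) or y of rod3 in the frame of tray below 0 m) and ((x of rod4 in the frame of stop_left between -0.037 and 0 m and y of rod4 in the frame of stop_left between -0.03 and 0.03 m and z of rod4 in the frame of stop_left between 0.006 and 0.0135 m and angle between the y axis of rod4 and the y axis of tray, either way round below 0.1 rad) or y of rod4 in the frame of tray below 0 m) and ((x of rod5 in the frame of stop_left between -0.037 and 0 m and y of rod5 in the frame of stop_left between -0.03 and 0.03 m and z of rod5 in the frame of stop_left between 0.006 and 0.0135 m and angle between the y axis of rod5 and the y axis of tray, either way round below 0.1 rad) or y of rod5 in the frame of tray below 0 m) and ((x of rod6 in the frame of stop_left between -0.037 and 0 m and y of rod6 in the frame of stop_left between -0.03 and 0.03 m and z of rod6 in the frame of stop_left between 0.006 and 0.0135 m and angle between the y axis of rod6 and the y axis of tray, either way round below 0.1 rad) or y of rod6 in the frame of tray below 0 m) and ((x of rod1 in the frame of stop_right between -0.037 and 0 m and y of rod1 in the frame of stop_right between -0.03 and 0.03 m and z of rod1 in the frame of stop_right between 0.006 and 0.0135 m and angle between the y axis of rod1 and the y axis of tray, either way round below 0.1 rad) or y of rod1 in the frame of tray above 0 m) and ((x of rod2 in the frame of stop_right between -0.037 and 0 m and y of rod2 in the frame of stop_right between -0.03 and 0.03 m and z of rod2 in the frame of stop_right between 0.006 and 0.0135 m and angle between the y axis of rod2 and the y axis of tray, either way round below 0.1 rad) or y of rod2 in the frame of tray above 0 m) and ((x of rod3 in the frame of stop_right between -0.037 and 0 m and y of rod3 in the frame of stop_right between -0.03 and 0.03 m and z of rod3 in the frame of stop_right between 0.006 and 0.0135 m and angle between the y axis of rod3 and the y axis of tray, either way round below 0.1 rad) or y of rod3 in the frame of tray above 0 m) and ((x of rod4 in the frame of stop_right between -0.037 and 0 m and y of rod4 in the frame of stop_right between -0.03 and 0.03 m and z of rod4 in the frame of stop_right between 0.006 and 0.0135 m and angle between the y axis of rod4 and the y axis of tray, either way round below 0.1 rad) or y of rod4 in the frame of tray above 0 m) and ((x of rod5 in the frame of stop_right between -0.037 and 0 m and y of rod5 in the frame of stop_right between -0.03 and 0.03 m and z of rod5 in the frame of stop_right between 0.006 and 0.0135 m and angle between the y axis of rod5 and the y axis of tray, either way round below 0.1 rad) or y of rod5 in the frame of tray above 0 m) and ((x of rod6 in the frame of stop_right between -0.037 and 0 m and y of rod6 in the frame of stop_right between -0.03 and 0.03 m and z of rod6 in the frame of stop_right between 0.006 and 0.0135 m and angle between the y axis of rod6 and the y axis of tray, either way round below 0.1 rad) or y of rod6 in the frame of tray above 0 m) and ((contact force between stop_left and anything else above 4 N and ((contact force between rake and rod1 above 1 N and horizontal distance between rod1 and stop_left below 0.05 m) or (contact force between rake and rod2 above 1 N and horizontal distance between rod2 and stop_left below 0.05 m) or (contact force between rake and rod3 above 1 N and horizontal distance between rod3 and stop_left below 0.05 m) or (contact force between rake and rod4 above 1 N and horizontal distance between rod4 and stop_left below 0.05 m) or (contact force between rake and rod5 above 1 N and horizontal distance between rod5 and stop_left below 0.05 m) or (contact force between rake and rod6 above 1 N and horizontal distance between rod6 and stop_left below 0.05 m))) or (contact force between stop_right and anything else above 4 N and ((contact force between rake and rod1 above 1 N and horizontal distance between rod1 and stop_right below 0.05 m) or (contact force between rake and rod2 above 1 N and horizontal distance between rod2 and stop_right below 0.05 m) or (contact force between rake and rod3 above 1 N and horizontal distance between rod3 and stop_right below 0.05 m) or (contact force between rake and rod4 above 1 N and horizontal distance between rod4 and stop_right below 0.05 m) or (contact force between rake and rod5 above 1 N and horizontal distance between rod5 and stop_right below 0.05 m) or (contact force between rake and rod6 above 1 N and horizontal distance between rod6 and stop_right below 0.05 m))))), for 0.25 s.
At the end, for the whole second after the job is handed in: Each lane's three rods lie flat in one row on its end stop, parallel to it within 0.1 rad and at rest, centres within 37 mm of its face and 30 mm of the lane's centre line; the rake stands upright (within 0.1 rad) within 50 mm of where it stood (((x of rod1 in the frame of stop_left between -0.037 and 0 m and y of rod1 in the frame of stop_left between -0.03 and 0.03 m and z of rod1 in the frame of stop_left between 0.006 and 0.0135 m and angle between the y axis of rod1 and the y axis of tray, either way round below 0.1 rad) or y of rod1 in the frame of tray below 0 m) and ((x of rod2 in the frame of stop_left between -0.037 and 0 m and y of rod2 in the frame of stop_left between -0.03 and 0.03 m and z of rod2 in the frame of stop_left between 0.006 and 0.0135 m and angle between the y axis of rod2 and the y axis of tray, either way round below 0.1 rad) or y of rod2 in the frame of tray below 0 m) and ((x of rod3 in the frame of stop_left between -0.037 and 0 m and y of rod3 in the frame of stop_left between -0.03 and 0.03 m and z of rod3 in the frame of stop_left between 0.006 and 0.0135 m and angle between the y axis of rod3 and the y axis of tray, either way round below 0.1 rad) or y of rod3 in the frame of tray below 0 m) and ((x of rod4 in the frame of stop_left between -0.037 and 0 m and y of rod4 in the frame of stop_left between -0.03 and 0.03 m and z of rod4 in the frame of stop_left between 0.006 and 0.0135 m and angle between the y axis of rod4 and the y axis of tray, either way round below 0.1 rad) or y of rod4 in the frame of tray below 0 m) and ((x of rod5 in the frame of stop_left between -0.037 and 0 m and y of rod5 in the frame of stop_left between -0.03 and 0.03 m and z of rod5 in the frame of stop_left between 0.006 and 0.0135 m and angle between the y axis of rod5 and the y axis of tray, either way round below 0.1 rad) or y of rod5 in the frame of tray below 0 m) and ((x of rod6 in the frame of stop_left between -0.037 and 0 m and y of rod6 in the frame of stop_left between -0.03 and 0.03 m and z of rod6 in the frame of stop_left between 0.006 and 0.0135 m and angle between the y axis of rod6 and the y axis of tray, either way round below 0.1 rad) or y of rod6 in the frame of tray below 0 m) and ((x of rod1 in the frame of stop_right between -0.037 and 0 m and y of rod1 in the frame of stop_right between -0.03 and 0.03 m and z of rod1 in the frame of stop_right between 0.006 and 0.0135 m and angle between the y axis of rod1 and the y axis of tray, either way round below 0.1 rad) or y of rod1 in the frame of tray above 0 m) and ((x of rod2 in the frame of stop_right between -0.037 and 0 m and y of rod2 in the frame of stop_right between -0.03 and 0.03 m and z of rod2 in the frame of stop_right between 0.006 and 0.0135 m and angle between the y axis of rod2 and the y axis of tray, either way round below 0.1 rad) or y of rod2 in the frame of tray above 0 m) and ((x of rod3 in the frame of stop_right between -0.037 and 0 m and y of rod3 in the frame of stop_right between -0.03 and 0.03 m and z of rod3 in the frame of stop_right between 0.006 and 0.0135 m and angle between the y axis of rod3 and the y axis of tray, either way round below 0.1 rad) or y of rod3 in the frame of tray above 0 m) and ((x of rod4 in the frame of stop_right between -0.037 and 0 m and y of rod4 in the frame of stop_right between -0.03 and 0.03 m and z of rod4 in the frame of stop_right between 0.006 and 0.0135 m and angle between the y axis of rod4 and the y axis of tray, either way round below 0.1 rad) or y of rod4 in the frame of tray above 0 m) and ((x of rod5 in the frame of stop_right between -0.037 and 0 m and y of rod5 in the frame of stop_right between -0.03 and 0.03 m and z of rod5 in the frame of stop_right between 0.006 and 0.0135 m and angle between the y axis of rod5 and the y axis of tray, either way round below 0.1 rad) or y of rod5 in the frame of tray above 0 m) and ((x of rod6 in the frame of stop_right between -0.037 and 0 m and y of rod6 in the frame of stop_right between -0.03 and 0.03 m and z of rod6 in the frame of stop_right between 0.006 and 0.0135 m and angle between the y axis of rod6 and the y axis of tray, either way round below 0.1 rad) or y of rod6 in the frame of tray above 0 m) and linear speed of each of rod1, rod2, rod3, rod4, rod5, rod6 below 0.02 m/s and distance of rake_grip from where it was at the start of the episode below 0.05 m and angle between rake_grip's own z axis and vertical below 0.1 rad); the robot touches nothing.
It fails at once if a rod is pushed by the rake with more than 15 N (contact force between rake and rod1 above 15 N or contact force between rake and rod2 above 15 N or contact force between rake and rod3 above 15 N or contact force between rake and rod4 above 15 N or contact force between rake and rod5 above 15 N or contact force between rake and rod6 above 15 N).
It fails at once if an end stop is pushed with more than 15 N (contact force between any of stop_left, stop_right and anything else above 15 N).
It fails at once if the robot touches a rod (contact force between any of the arm, the fingers and rod1 above 0.3 N or contact force between any of the arm, the fingers and rod2 above 0.3 N or contact force between any of the arm, the fingers and rod3 above 0.3 N or contact force between any of the arm, the fingers and rod4 above 0.3 N or contact force between any of the arm, the fingers and rod5 above 0.3 N or contact force between any of the arm, the fingers and rod6 above 0.3 N).
It fails at once if a bystander is moved by more than 30 mm (distance of any of cup1, cup2, cup3, bottle1, bottle2, jar1 from where it was at the start of the episode above 0.03 m).
It also fails if it takes over 69 s, if anything falls off the work surface, if the arm or the gripper's body presses on something with over 40 N, if the wrist force passes 120 N, or if a joint passes its speed limit or range.

## Working session

There is one attempt and no reset: what is moved stays moved. The work goes in short steps, Python scripts to look and compute and a tool call to move; the robot and the scene stay as the last step left them, time stands still between calls to the robot, and variables do not carry over. Pictures are saved under pics/ and viewed, at most 11 in all, crops included, and the job is handed in when it is done.

Besides the shell and the picture viewer there is one more tool, called after ">>>" by a JSON object that holds its "fn" and its "kwargs", one argument or row to a line. jog_arm: Moves the arm, as the interface text tells. Shifts and turns lie within -1 to 1; 1 stands for 4 cm of shift or 0.08 rad of turn. Its arguments: {"type":"object","properties":{"increments":{"type":"array"},"fingers":{"type":"number"},"grip_force":{"type":"number"}},"required":["increments"]}

```bash
mkdir -p pics; cat > h.py <<'E'
from rig import *
import numpy as np, cv2
def ray(cal,uv):
    K=cal["K"];T=np.array(cal["cam_to_world"]);k1=cal["k1"]
    K=np.array(K);x=(uv[0]-K[0,2])/K[0,0];y=(uv[1]-K[1,2])/K[1,1]
    a,b=x,y
    for _ in range(30):
        s=1+k1*(a*a+b*b);a,b=x/s,y/s
    return T[:3,3],T[:3,:3]@np.array([a,b,1.])
def at(cal,uv,z):
    o,d=ray(cal,uv);return o+d*(z-o[2])/d[2]
def proj(cal,p):
    T=np.array(cal["cam_to_world"]);K=np.array(cal["K"]);c=T[:3,:3].T@(np.array(p)-T[:3,3])
    a,b=c[0]/c[2],c[1]/c[2];s=1+cal["k1"]*(a*a+b*b)
    return K[0,0]*a*s+K[0,2],K[1,1]*b*s+K[1,2]
E
python3 - <<'E'
from h import *
o=get_obs();print(o)
for n in("scene","top"):
    im=capture(n);cv2.imwrite(f"pics/{n}0.png",im)
    c=get_calibration(n);print(n,c)
a=cv2.imread("pics/scene0.png");b=cv2.imread("pics/top0.png")
cv2.imwrite("pics/top0b.png",cv2.resize(b,(800,600),interpolation=cv2.INTER_CUBIC))
cv2.imwrite("pics/scene0b.png",cv2.resize(a,(800,600),interpolation=cv2.INTER_CUBIC))
E
```

```text
{'time_s': 0.0, 'q': array([-1.18581154,  0.62932488,  0.03844769,  1.51835867, -0.02699209,
        0.99628893, -0.02000963]), 'joint_vel': array([-0.00218502,  0.00085331, -0.00067764, -0.00050255, -0.00141323,
       -0.00182053,  0.00102485]), 'tau': array([-3.89934485e-04, -5.49715233e+01,  1.14339765e+00, -1.86626476e+01,
       -5.21834416e-02,  2.36254261e-02,  1.41753740e-04]), 'eef_pos': array([0.28287761, 0.58448208, 0.20457098]), 'eef_rot': array([-1.91791921e-04,  2.23493506e-01,  9.74704974e-01, -9.10857185e-04]), 'contact_force': array([-0.50096293, -0.21705816,  0.00811767]), 'wrist_torque': array([ 0.02192673,  0.02490105, -0.02371124]), 'gripper_force': 0.0, 'opening': 0.09377101239609627}
scene {'K': array([[448.24968838,   0.        , 257.60172043],
       [  0.        , 448.24968838, 188.36230705],
       [  0.        ,   0.        ,   1.        ]]), 'k1': -0.08831612466638566, 'cam_to_world': array([[-0.58828   ,  0.52434031, -0.61562479,  1.32702402],
       [ 0.80862129,  0.38861395, -0.4417135 ,  0.54622565],
       [ 0.00763219, -0.75765853, -0.65260655,  0.88029135],
       [ 0.        ,  0.        ,  0.        ,  1.        ]])}
top {'K': array([[346.52552685,   0.        , 254.5916731 ],
       [  0.        , 346.52552685, 186.44730424],
       [  0.        ,   0.        ,   1.        ]]), 'k1': -0.06004535916693483, 'cam_to_world': array([[-0.01736462, -0.98105095,  0.19297021,  0.34634581],
       [-0.99968916,  0.01358211, -0.02090727,  0.01371244],
       [ 0.01789015, -0.19327327, -0.98098185,  1.15099254],
       [ 0.        ,  0.        ,  0.        ,  1.        ]])}
```

View pics/top0b.png

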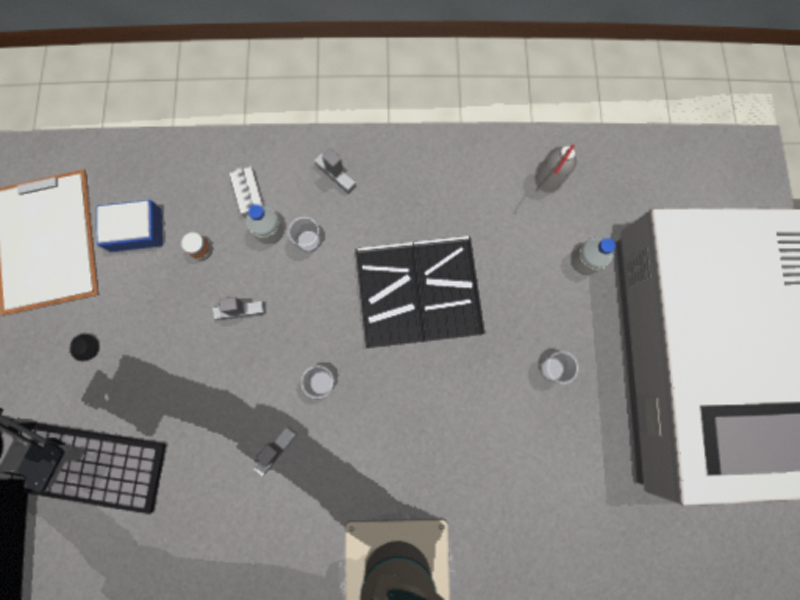

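View pics/scene0b.png

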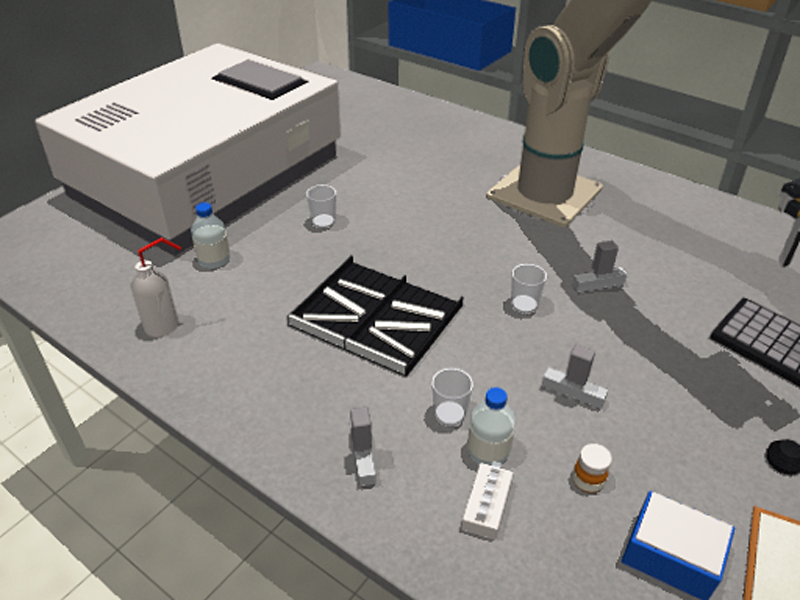

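The top view shows three rakes, with blade centres at about (238,309), (333,170) and (275,452); the leftmost, at (238,309), is the one meant. The tray's corners are at about (357,249), (470,237), (484,332) and (367,347), and the cups near it at (303,233) and (320,380). The scene view agrees.

```bash
python3 - <<'E'
from h import *
b=cv2.imread("pics/top0.png");c=get_calibration("top");f=1.5625
for n,uv,z in(("rakeA",(238,310),.03),("rakeB",(333,170),.03),("rakeC",(275,452),.03),("bladeL",(213,312),.03),("bladeR",(264,309),.03),("handletop",(229,304),.102)):
    print(n,at(c,(uv[0]/f,uv[1]/f),z).round(4))
m=(b.max(2)<60).astype(np.uint8); m[:140]=0;m[240:]=0;m[:,:215]=0;m[:,325:]=0
m=cv2.morphologyEx(m,cv2.MORPH_CLOSE,np.ones((13,13)))
k=max(cv2.findContours(m,0,1)[0],key=cv2.contourArea)
q=cv2.approxPolyDP(cv2.convexHull(k),5,True)[:,0];print(q.tolist())
for p in q: print(at(c,p,.022).round(4))
# blade by brightness
roi=b[185:212,130:175].max(2);print(roi[::2,::2])
E
```

```text
rakeA [0.5316 0.3255 0.03  ]
rakeB [0.8423 0.1284 0.03  ]
rakeC [0.2424 0.2414 0.03  ]
bladeL [0.528  0.3781 0.03  ]
bladeR [0.533  0.2709 0.03  ]
handletop [0.5319 0.3237 0.102 ]
[[300, 154], [309, 212], [235, 221], [229, 162]]
[ 0.6786 -0.1666  0.022 ]
[ 0.4803 -0.1878  0.022 ]
[0.4547 0.0554 0.022 ]
[0.6535 0.0743 0.022 ]
[[141 143 145 144 144 148 146 146 148 149 150 147 143 146 149 146 145 146
  146 144 144 146 147]
 [146 147 144 143 142 148 147 146 146 145 144 146 144 144 149 148 147 145
  146 147 145 143 143]
 [149 146 141 143 145 145 148 143 138 142 142 147 146 146 146 146 145 143
  150 146 148 148 144]
 [145 145 142 146 144 134 139 139 143 142 119  84  98 100 101 104 140 146
  146 144 145 149 145]
 [148 146 147 150 144 131 144 146 146 147 126  61  64  94 112 117 165 185
  199 100 129 149 144]
 [141 146 150 147 135 123 147 148 150 148 138  62  59 105 165 200 201 200
  196  88 126 146 145]
 [145 146 146 188 193 156 146 146 146 141 128  64  59 100 165 200 202 204
  200 107 128 145 143]
 [146 145 147 173 199 186 109  75  72  68  65  63  62  99 173 204 198 190
  189 128 126 148 143]
 [146 145 144 161 200 196 175 162  96  74  69  82 117 111 104 108 104  96
   91 109 141 148 145]
 [146 150 150 151 188 150 100  95 100  95  95 110 108 125 127 130 142 144
  143 143 145 146 145]
 [147 146 149 145 127 127 124 127 129 129 127 130 133 143 142 148 146 146
  141 144 146 147 145]
 [145 146 143 144 144 142 128 129 131 132 133 142 144 147 144 145 142 146
  144 143 143 146 147]
 [148 146 145 145 142 144 143 143 146 146 144 145 146 145 143 143 141 145
  143 145 143 147 144]
 [142 145 146 143 144 144 145 144 148 149 145 144 144 143 145 143 145 148
  148 141 141 145 144]]
```

>>> {"fn": "jog_arm", "kwargs": {
  "increments": [
    {"dp": [-0.84,-0.315,0],"roll": 0},
    {"dp": [-0.84,-0.315,0],"roll": 0},
    {"dp": [-0.84,-0.315,0],"roll": 0},
    {"dp": [-0.84,-0.315,0],"roll": 0},
    {"dp": [-0.84,-0.315,0],"roll": 0},
    {"dp": [-0.84,-0.315,0],"roll": 0},
    {"dp": [-0.84,-0.315,0],"roll": 0},
    {"dp": [-0.84,-0.315,0],"roll": 0},
    {"dp": [-0.84,-0.315,0],"roll": 0},
    {"dp": [-0.84,-0.315,0],"roll": 0}
  ]
}}

```text
time_s: 1.1
eef_pos: [0.5313, 0.324, 0.2051]
eef_rot: [-0.0, 0.223, 0.975, -0.0]
contact_force: [0.3, -0.1, -0.0]
opening: 0.0941
gripper_force: 0.0
```

>>> {"fn": "jog_arm", "kwargs": {
  "increments": [
    {"dp": [0,0,0],"roll": 1},
    {"dp": [0,0,0],"roll": 1},
    {"dp": [0,0,0],"roll": 1},
    {"dp": [0,0,0],"roll": 1},
    {"dp": [0,0,0],"roll": 1},
    {"dp": [0,0,0],"roll": 1},
    {"dp": [0,0,0],"roll": 1}
  ]
}}

```text
time_s: 1.8
eef_pos: [0.5303, 0.3251, 0.205]
eef_rot: [-0.0, 0.486, 0.874, -0.0]
contact_force: [0.2, -1.2, -0.7]
opening: 0.0938
gripper_force: 0.0
```

>>> {"fn": "jog_arm", "kwargs": {
  "increments": [
    {"dp": [0,0,0],"roll": 1},
    {"dp": [0,0,0],"roll": 1},
    {"dp": [0,0,0],"roll": 1},
    {"dp": [0,0,0],"roll": 1},
    {"dp": [0,0,0],"roll": 1},
    {"dp": [0,0,0],"roll": 1},
    {"dp": [0,0,0],"roll": 0.4},
    {"dp": [0,0,0],"roll": 0}
  ]
}}

```text
time_s: 2.6
eef_pos: [0.5304, 0.3253, 0.2051]
eef_rot: [-0.0, 0.69, 0.724, -0.0]
contact_force: [-0.5, -0.6, -0.4]
opening: 0.0941
gripper_force: 0.0
```

```bash
python3 - <<'E'
from h import *
o=get_obs();print(o["time_s"],o["eef_pos"],o["eef_rot"],o["q"],o["contact_force"])
im=capture("wrist");cv2.imwrite("pics/w1.png",im);c=get_calibration("wrist");print(c);np.save("w1.npy",c,allow_pickle=True)
cv2.imwrite("pics/w1b.png",cv2.resize(im,(800,600)))
E
```

```text
2.6 [0.53044689 0.32526511 0.20512214] [-1.01190260e-05  6.89640940e-01  7.24151395e-01 -3.62285288e-04] [-0.79906883  0.60886767  0.33688136  1.60554545 -0.23142541  0.96743596
 -0.33744378] [-0.49082288 -0.64501294 -0.4391296 ]
{'K': array([[329.7332931 ,   0.        , 259.66391744],
       [  0.        , 329.7332931 , 188.5370215 ],
       [  0.        ,   0.        ,   1.        ]]), 'k1': -0.08240071961702654, 'cam_to_world': array([[ 9.98794062e-01,  4.74332178e-02,  1.26692803e-02,
         5.28230756e-01],
       [ 4.90950520e-02, -9.63312543e-01, -2.63853406e-01,
         4.01850048e-01],
       [-3.10939416e-04,  2.64157214e-01, -9.64479585e-01,
         3.84333147e-01],
       [ 0.00000000e+00,  0.00000000e+00,  0.00000000e+00,
         1.00000000e+00]])}
```

View pics/w1b.png

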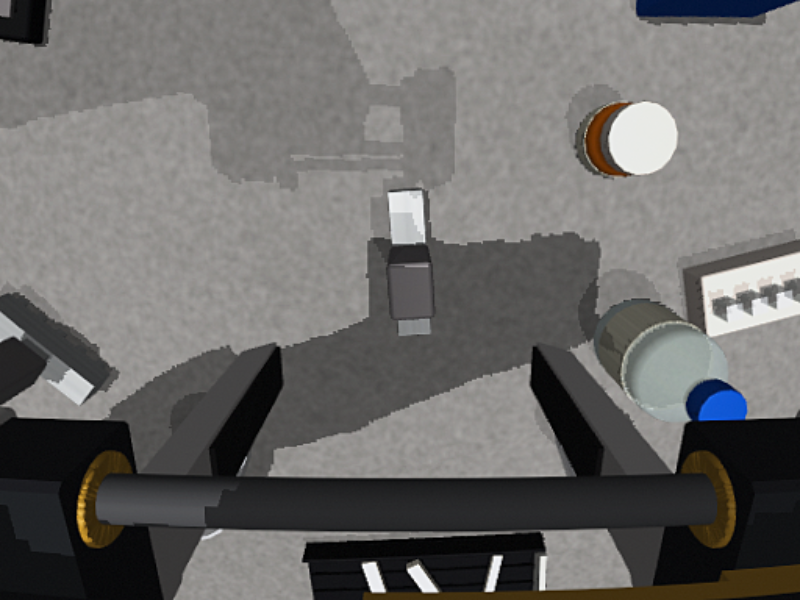

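The rake's handle top has its corners at about (388,264), (432,264), (434,318) and (391,319), and its blade runs vertically from (407,190) to (414,333). The fingers straddle it in x, and the jar and the bottle stand to the right.

```bash
python3 - <<'E'
from h import *
c=np.load("w1.npy",allow_pickle=True).item();f=1.5625
P=lambda u,v,z:at(c,((u+.5)/f-.5,(v+.5)/f-.5),z)
q=[P(*p,.102) for p in((388,264),(432,264),(434,319),(391,319))]
q=np.array(q);print(q.round(4),q.mean(0).round(4),np.linalg.norm(q[0]-q[1]),np.linalg.norm(q[1]-q[2]))
d=(q[0]+q[1]-q[2]-q[3])[:2];print("yaw",np.arctan2(-d[0],d[1]))
e=np.array([P(389,190,.03),P(425,189,.03)]);print(e.round(4))
im=cv2.imread("pics/w1.png");g=im.max(2)
m=((g>165)*255).astype(np.uint8);m[:118]=0;m[160:]=0;m[:,:244]=0;m[:,280:]=0
k=max(cv2.findContours(m,0,1)[0],key=cv2.contourArea);print(cv2.boundingRect(k),cv2.approxPolyDP(k,2,True)[:,0].tolist())
hm=((g>60)&(g<115)&(abs(im[:,:,0].astype(int)-im[:,:,2])<40)).astype(np.uint8)
print(g[160:212:3,242:284:2])
E
```

```text
[[0.521  0.342  0.102 ]
 [0.5456 0.3432 0.102 ]
 [0.5487 0.311  0.102 ]
 [0.524  0.3098 0.102 ]] [0.5348 0.3265 0.102 ] 0.02460733060982583 0.032344974763419826
yaw 0.09569173189332236
[[0.5178 0.3779 0.03  ]
 [0.5421 0.3798 0.03  ]]
(248, 122, 24, 34) [[248, 123], [251, 155], [271, 154], [269, 122]]
[[ 64  64  66  66  35  40  38  39  43  44  42  43  43  41  43  41  51  82
   82  83  85]
 [ 85  68  65  55  38  39  42  44  42  42  42  42  42  42  42  42  30  86
   82  82  85]
 [ 80  81  64  42  38  44  43  43  43  43  43  43  43  43  40  40  34  84
   81  80  81]
 [ 84  86  87  38  95 103 112 120 124 124 125 125 129 131 132 138  81  51
   82  85  85]
 [ 82  81  83  61  89  91  91  92  92  91  91  90  91  93  91  93  85  51
   86  86  86]
 [ 80  75  82  59  88  88  89  89  89  90  90  92  93  94  94  93  88  45
   86  84  84]
 [ 86  88  93  53  81  88  89  91  90  91  92  92  94  93  92  94  90  55
   86  85  83]
 [ 85  87  87  45  77  88  89  90  91  92  91  93  93  92  93  94  93  61
   88  83  86]
 [ 84  83  84  45  76  89  89  91  91  91  92  93  91  94  94  95  93  69
   83  83  83]
 [ 86  86  82  55  72  90  90  89  90  91  92  91  95  93  95  94  98  71
   84  80  78]
 [ 84  85  82  66  68  88  88  88  90  91  91  92  92  92  93  92  95  71
   85  86  83]
 [ 84  84  85  89  66  89  89  90  89  90  89  90  92  93  93  93  96  76
   83  84  84]
 [ 79  78  79  85  63  88  90  89  92  90  91  91  92  93  93  95  96  77
   64  87  86]
 [ 80  80  83  88  60  87  89  89  91  90  91  93  92  93  94  93  95  80
   63  82  85]
 [ 83  84  85  83  59  81  91  91  93  93  90  90  87  85  81  79  77  65
   80  81  81]
 [ 85  82  84  79  82  87  79 146 140 142 146 137 143 139 142 139 152  81
   85  85  84]
 [ 83  84  84  80  83  84  59 136 133 138 140 134 137 134 142 139 152  82
   83  79  80]
 [ 84  84  80  84  86  85  55 139 132 136 139 132 136 135 140 138 143  87
   88  86  83]]
```

>>> {"fn": "jog_arm", "kwargs": {
  "increments": [
    {"dp": [0.03,0.115,0],"roll": -0.5},
    {"dp": [0,0,0.6],"roll": 0},
    {"dp": [0,0,0.6],"roll": 0},
    {"dp": [0,0,0.6],"roll": 0},
    {"dp": [0,0,0.6],"roll": 0},
    {"dp": [0,0,0.5],"roll": 0},
    {"dp": [0,0,0.5],"roll": 0},
    {"dp": [0,0,0.38],"roll": 0},
    {"dp": [0,0,0],"roll": 0}
  ]
}}

```text
time_s: 3.55
eef_pos: [0.5337, 0.3259, 0.0522]
eef_rot: [-0.001, 0.675, 0.738, -0.002]
contact_force: [-1.1, 0.7, 0.6]
opening: 0.0942
gripper_force: 0.0
```

>>> {"fn": "jog_arm", "kwargs": {
  "increments": [
    {"dp": [0,0,0],"roll": 0},
    {"dp": [0,0,0],"roll": 0},
    {"dp": [0,0,0],"roll": 0},
    {"dp": [0,0,0],"roll": 0},
    {"dp": [0,0,0],"roll": 0},
    {"dp": [0,0,0],"roll": 0},
    {"dp": [0,0,0],"roll": 0},
    {"dp": [0,0,0],"roll": 0}
  ],
  "fingers": 0,
  "grip_force": 50
}}

```text
time_s: 4.35
eef_pos: [0.5352, 0.3267, 0.0543]
eef_rot: [-0.0, 0.675, 0.738, -0.0]
contact_force: [0.3, -0.0, -0.6]
opening: 0.0334
gripper_force: 0.0
```

>>> {"fn": "jog_arm", "kwargs": {
  "increments": [
    {"dp": [0,0,0],"roll": 0},
    {"dp": [0,0,0],"roll": 0},
    {"dp": [0,0,0],"roll": 0},
    {"dp": [0,0,0],"roll": 0}
  ]
}}

```text
time_s: 4.75
eef_pos: [0.5351, 0.3267, 0.0542]
eef_rot: [-0.0, 0.675, 0.738, -0.0]
contact_force: [-0.1, -1.1, -0.4]
opening: 0.0258
gripper_force: 49.9
```

>>> {"fn": "jog_arm", "kwargs": {
  "increments": [
    {"dp": [0,0,-0.3],"roll": 0},
    {"dp": [0,0,-0.6],"roll": 0},
    {"dp": [0,0,-0.8],"roll": 0},
    {"dp": [0,0,-0.8],"roll": 0},
    {"dp": [0,0,-0.7],"roll": 0},
    {"dp": [0,0,-0.45],"roll": 0},
    {"dp": [-0.4,0,0],"roll": 0},
    {"dp": [-0.75,0,0],"roll": 0},
    {"dp": [-0.75,0,0],"roll": 0},
    {"dp": [-0.75,0,0],"roll": 0}
  ]
}}

```text
time_s: 5.75
eef_pos: [0.5436, 0.2181, 0.1992]
eef_rot: [-0.0, 0.676, 0.737, -0.001]
contact_force: [-0.7, -0.7, -2.1]
opening: 0.0258
gripper_force: 49.9
```

>>> {"fn": "jog_arm", "kwargs": {
  "increments": [
    {"dp": [-0.75,-0.05,0],"roll": 0},
    {"dp": [-0.75,-0.05,0],"roll": 0},
    {"dp": [-0.75,-0.05,0],"roll": 0},
    {"dp": [-0.75,-0.05,0],"roll": 0},
    {"dp": [-0.75,-0.05,0],"roll": 0},
    {"dp": [-0.75,-0.05,0],"roll": 0},
    {"dp": [-0.75,-0.05,0],"roll": 0},
    {"dp": [-0.75,-0.05,0],"roll": 0},
    {"dp": [-0.75,-0.05,0],"roll": 0},
    {"dp": [-0.75,-0.05,0],"roll": 0}
  ]
}}

```text
time_s: 6.75
eef_pos: [0.5491, -0.082, 0.1993]
eef_rot: [-0.001, 0.676, 0.737, -0.001]
contact_force: [0.6, 0.5, -2.4]
opening: 0.0257
gripper_force: 49.9
```

>>> {"fn": "jog_arm", "kwargs": {
  "increments": [
    {"dp": [-0.75,0,0],"roll": 0},
    {"dp": [-0.75,0,0],"roll": 0},
    {"dp": [-0.75,0,0],"roll": 0},
    {"dp": [-0.5,0,0],"roll": 0},
    {"dp": [0,0,0],"roll": 0},
    {"dp": [0,0,0],"roll": 0}
  ]
}}

```text
time_s: 7.35
eef_pos: [0.5591, -0.1892, 0.1993]
eef_rot: [-0.001, 0.676, 0.737, -0.0]
contact_force: [0.1, 1.2, -2.6]
opening: 0.0254
gripper_force: 49.9
```

```bash
python3 - <<'E'
from h import *
o=get_obs();print(o["time_s"],o["eef_pos"],o["eef_rot"],o["q"],o["contact_force"])
c=get_calibration("wrist");im=capture("wrist");cv2.imwrite("pics/w2.png",im);np.save("w2.npy",c,allow_pickle=True)
cv2.imwrite("pics/w2b.png",cv2.resize(im,(800,600)))
E
```

```text
7.35 [ 0.55912235 -0.18922201  0.19929707] [-1.21510695e-03  6.75964109e-01  7.36933439e-01 -3.91445091e-04] [ 0.07518673  0.56809261  0.32178464  1.70098647 -0.21744071  0.9102983
  0.57054421] [ 0.10827868  1.15538582 -2.60824548]
```

View pics/w2b.png

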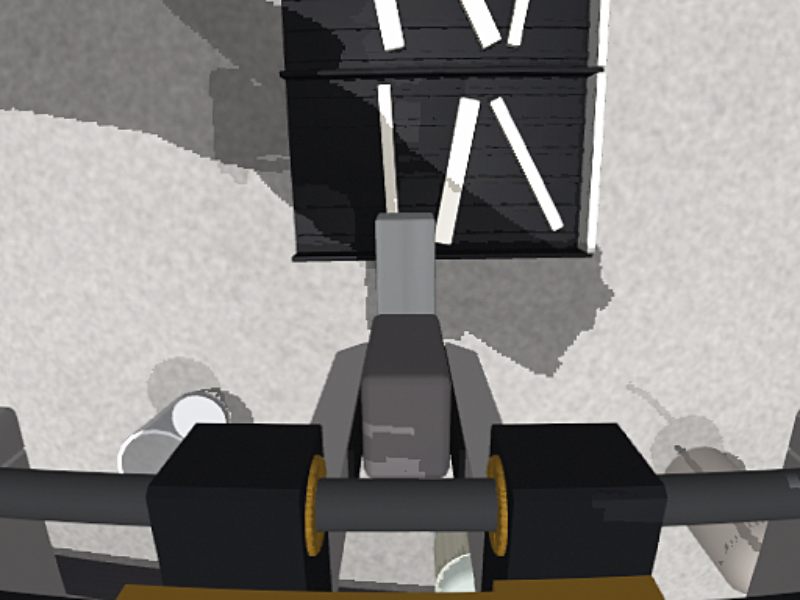

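The wrist view shows the tray with the stop to the right (white strip from about x=594 at row 250 to 604 at row 0), the centre wall from (282,74) to (602,69), and the right wall from (293,258) to (592,254). The right lane's rods start at (385,85)–(395,212), and the rake is held square in the fingers.

```bash
python3 - <<'E'
from h import *
c=np.load("w2.npy",allow_pickle=True).item();f=1.5625
P=lambda u,v,z:at(c,((u+.5)/f-.5,(v+.5)/f-.5),z)[:2]
for n,u,v,z in(("cw front",282,74,.022),("cw far",601,69,.022),("rw front outer",293,260,.022),("rw far",592,256,.022),
 ("stop top near edge lo",590,248,.026),("stop top near edge hi",600,5,.026),("stop top far lo",598,248,.026),
 ("front floor lo",296,250,.006),("front floor hi",283,5,.006),
 ("rodA top",385,85,.015),("rodA bot",392,210,.015),("rodA fr",378,85,.015),("rodA frb",388,210,.015),
 ("rodL fr1",387,49,.015)):
    print(n,P(u,v,z).round(4))
im=cv2.imread("pics/w2.png");g=im.max(2)
print(g[150:172,240].tolist(),g[150:172,320].tolist());print(g[38:54,200].tolist(),g[38:54,350].tolist())
print(g[140,365:390].tolist(),g[20,372:392].tolist());print(g[140,180:196].tolist())
E
```

```text
cw front [ 0.4682 -0.0675]
cw far [ 0.6765 -0.0454]
rw front outer [ 0.4802 -0.1913]
rw far [ 0.6912 -0.1699]
stop top near edge lo [ 0.6872 -0.1638]
stop top near edge hi [ 0.6686 -0.0073]
stop top far lo [ 0.6929 -0.1633]
front floor lo [ 0.4788 -0.1871]
front floor hi [ 0.4631 -0.021 ]
rodA top [ 0.5357 -0.0684]
rodA bot [ 0.5471 -0.1511]
rodA fr [ 0.5311 -0.0688]
rodA frb [ 0.5443 -0.1513]
rodL fr1 [ 0.5353 -0.0456]
[118, 120, 117, 82, 82, 80, 79, 77, 76, 71, 71, 66, 66, 43, 44, 38, 57, 79, 74, 71, 69, 69] [34, 36, 34, 35, 39, 18, 16, 18, 19, 14, 14, 11, 20, 26, 24, 53, 129, 129, 124, 124, 124, 124]
[20, 18, 23, 22, 24, 25, 17, 20, 23, 18, 13, 8, 13, 20, 25, 24] [54, 52, 50, 42, 39, 39, 49, 47, 23, 6, 10, 29, 27, 55, 51, 50]
[49, 50, 50, 29, 30, 53, 109, 105, 103, 96, 68, 166, 255, 255, 255, 255, 251, 226, 211, 212, 216, 214, 212, 208, 209] [48, 40, 37, 37, 28, 111, 104, 104, 98, 78, 83, 193, 255, 255, 254, 254, 255, 225, 203, 205]
[210, 210, 214, 215, 214, 212, 215, 194, 109, 49, 58, 60, 61, 62, 61, 64]
```

>>> {"fn": "jog_arm", "kwargs": {
  "increments": [
    {"dp": [0,0,0],"roll": -0.22},
    {"dp": [0.43,-0.37,0],"roll": 0},
    {"dp": [0.43,-0.38,0.5],"roll": 0},
    {"dp": [0.43,-0.38,0.6],"roll": 0},
    {"dp": [0.43,-0.37,0.6],"roll": 0},
    {"dp": [0,0,0.4],"roll": 0},
    {"dp": [0,0,0],"roll": 0},
    {"dp": [0,0,0],"roll": 0}
  ]
}}

```text
time_s: 8.2
eef_pos: [0.4944, -0.1266, 0.1167]
eef_rot: [0.0, 0.668, 0.744, 0.0]
contact_force: [0.2, -0.3, -2.0]
opening: 0.0258
gripper_force: 49.9
```

```bash
python3 - <<'E'
from h import *
c=np.load("w2.npy",allow_pickle=True).item();f=1.5625
P=lambda u,v,z:at(c,((u+.5)/f-.5,(v+.5)/f-.5),z)[:2]
t=np.array([.55912,-.18922]);ya=.0863
for p in((376,214),(434,214)):
    d=P(*p,.175)-t;print("blade end tool x,y",d@[-np.sin(ya),np.cos(ya)],d@[np.cos(ya),np.sin(ya)])
o=get_obs();print(o["time_s"],o["eef_pos"],o["eef_rot"],o["contact_force"])
for n in("wrist","scene"):
    c=get_calibration(n);im=capture(n);cv2.imwrite(f"pics/{n}3.png",im);np.save(f"{n}3.npy",c,allow_pickle=True)
a=cv2.imread("pics/wrist3.png");b=cv2.imread("pics/scene3.png")
cv2.imwrite("pics/c3.png",np.hstack([cv2.resize(a[0:300,90:490],(400,300)),cv2.resize(b[140:260,150:310],(400,300))]))
E
```

```text
blade end tool x,y 0.053847204834414845 -0.010377350953968977
blade end tool x,y 0.053845151069298464 0.012450317814773676
8.2 [ 0.49444172 -0.12662964  0.11668314] [3.58700254e-04 6.68261035e-01 7.43926761e-01 1.86293821e-04] [ 0.18081317 -0.25802666 -2.01632122]
```

View pics/c3.png

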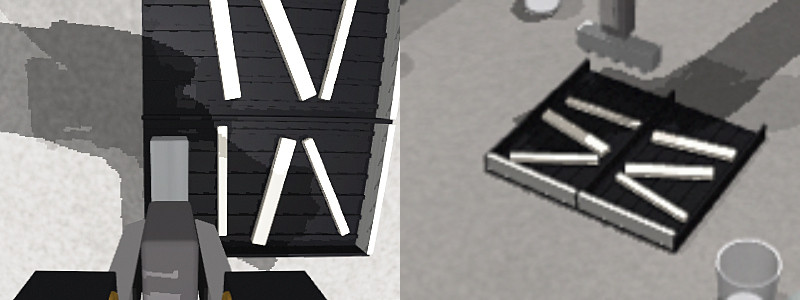

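The wrist view shows the blade's left end at full-frame (241..278,137), the centre wall along about row 118, and the front rod clear ahead of the blade. The scene view shows the rake poised over the front of the right lane.

```bash
python3 - <<'E'
from h import *
c=np.load("wrist3.npy",allow_pickle=True).item()
o=get_obs();t=o["eef_pos"][:2];q=o["eef_rot"];ya=np.arctan2(2*q[2]**2-1,2*q[1]*q[2]);print("yaw",ya)
X=np.array([-np.sin(ya),np.cos(ya)]);Y=np.array([np.cos(ya),np.sin(ya)])
g=cv2.imread("pics/wrist3.png").max(2)
for col in(240,300,360,420,460):
    print(col,"cw rows108+",g[108:130,col].tolist())
for col in(330,400,440): print(col,"rw rows238+",g[238:262,col].tolist())
L=lambda u,v,z:((at(c,(u,v),z)[:2]-t)@X,(at(c,(u,v),z)[:2]-t)@Y)
print("blade",np.round([L(241,137,.0925),L(278,137,.0925)],4))
for u,v,z in((240,117,.022),(300,117,.022),(460,120,.022),(330,252,.022),(440,256,.022),(233,30,.005),(233,100,.005)): print(u,v,np.round(L(u,v,z),4))
E
```

```text
yaw 0.1060668576658406
240 cw rows108+ [25, 24, 25, 23, 26, 23, 14, 19, 26, 25, 22, 18, 22, 25, 25, 24, 25, 23, 21, 24, 21, 22]
300 cw rows108+ [55, 57, 55, 55, 57, 42, 17, 16, 24, 24, 21, 18, 20, 22, 22, 24, 22, 22, 23, 22, 20, 22]
360 cw rows108+ [44, 41, 42, 43, 42, 43, 44, 25, 19, 62, 53, 51, 47, 44, 60, 59, 59, 58, 60, 55, 37, 45]
420 cw rows108+ [44, 47, 48, 37, 37, 37, 37, 37, 27, 16, 51, 47, 48, 43, 31, 50, 49, 48, 49, 50, 49, 42]
460 cw rows108+ [34, 44, 43, 46, 34, 34, 35, 37, 35, 33, 16, 41, 46, 45, 41, 37, 39, 41, 34, 33, 33, 32]
330 rw rows238+ [37, 38, 33, 16, 18, 19, 18, 18, 17, 13, 15, 15, 14, 15, 13, 15, 25, 29, 15, 96, 137, 197, 235, 226]
400 rw rows238+ [50, 35, 32, 34, 35, 36, 35, 33, 16, 15, 12, 14, 14, 14, 14, 24, 55, 34, 59, 185, 247, 236, 234, 234]
440 rw rows238+ [47, 41, 34, 34, 34, 36, 36, 21, 13, 14, 16, 16, 15, 15, 10, 40, 41, 23, 137, 249, 231, 228, 228, 228]
blade [[ 0.0543 -0.0105]
 [ 0.0543  0.0122]]
240 117 [ 0.0627 -0.015 ]
300 117 [0.0628 0.034 ]
460 120 [0.0623 0.1702]
330 252 [-0.058   0.0655]
440 256 [-0.0636  0.171 ]
233 30 [ 0.1328 -0.021 ]
233 100 [ 0.0762 -0.0218]
```

>>> {"fn": "jog_arm", "kwargs": {
  "increments": [
    {"dp": [-0.03,0,0],"roll": 0.1},
    {"dp": [0,0,0.35],"roll": 0},
    {"dp": [0,0,0.4],"roll": 0},
    {"dp": [0,0,0.3],"roll": 0},
    {"dp": [0,0,0.15],"roll": 0},
    {"dp": [0,0,0.13],"roll": 0},
    {"dp": [0,0,0.1],"roll": 0},
    {"dp": [0,0,0],"roll": 0},
    {"dp": [0,0,0],"roll": 0},
    {"dp": [0,0,0],"roll": 0}
  ]
}}

```text
time_s: 9.3
eef_pos: [0.4941, -0.1282, 0.0594]
eef_rot: [0.0, 0.672, 0.741, 0.0]
contact_force: [-0.2, 0.4, -2.5]
opening: 0.0256
gripper_force: 49.9
```

>>> {"fn": "jog_arm", "kwargs": {
  "increments": [
    {"dp": [0,0.12,0],"roll": 0},
    {"dp": [0,0.12,0],"roll": 0},
    {"dp": [0,0.12,0],"roll": 0},
    {"dp": [0,0.12,0],"roll": 0},
    {"dp": [0,0.12,0],"roll": 0},
    {"dp": [0,0.12,0],"roll": 0},
    {"dp": [0,0.12,0],"roll": 0},
    {"dp": [0,0.12,0],"roll": 0},
    {"dp": [0,0.12,0],"roll": 0},
    {"dp": [0,0.12,0],"roll": 0}
  ]
}}

```text
time_s: 10.3
eef_pos: [0.5419, -0.1234, 0.059]
eef_rot: [-0.0, 0.672, 0.741, -0.0]
contact_force: [0.3, -0.9, -1.0]
opening: 0.0257
gripper_force: 49.9
```

>>> {"fn": "jog_arm", "kwargs": {
  "increments": [
    {"dp": [0,0.12,0],"roll": 0},
    {"dp": [0,0.12,0],"roll": 0},
    {"dp": [0,0.12,0],"roll": 0},
    {"dp": [0,0.12,0],"roll": 0},
    {"dp": [0,0.12,0],"roll": 0},
    {"dp": [0,0.12,0],"roll": 0},
    {"dp": [0,0.12,0],"roll": 0},
    {"dp": [0,0.12,0],"roll": 0},
    {"dp": [0,0.12,0],"roll": 0},
    {"dp": [0,0.12,0],"roll": 0}
  ]
}}

```text
time_s: 11.3
eef_pos: [0.5898, -0.1187, 0.059]
eef_rot: [-0.0, 0.672, 0.741, -0.0]
contact_force: [-0.7, -0.1, -2.2]
opening: 0.0257
gripper_force: 49.9
```

```bash
python3 - <<'E'
from h import *
o=get_obs();print(o["time_s"],o["eef_pos"],o["eef_rot"],o["contact_force"],o["wrist_torque"])
for n in("wrist","scene"):
    c=get_calibration(n);im=capture(n);cv2.imwrite(f"pics/{n}4.png",im);np.save(f"{n}4.npy",c,allow_pickle=True)
a=cv2.imread("pics/wrist4.png");b=cv2.imread("pics/scene4.png")
cv2.imwrite("pics/c4.png",np.hstack([a[0:300,90:490],cv2.resize(b[140:260,150:310],(400,300))]))
E
```

```text
11.3 [ 0.58976576 -0.11872986  0.05904846] [-5.41034299e-05  6.71760889e-01  7.40768051e-01 -1.29061141e-05] [-0.72496356 -0.09087517 -2.15469959] [-0.10901582  0.15484586  0.05338372]
```

View pics/c4.png

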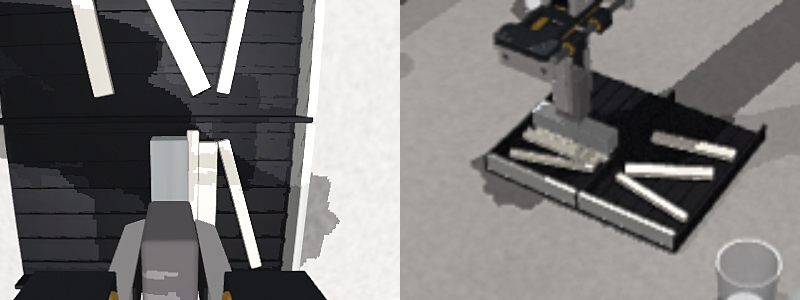

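The blade is pushing two aligned rods, the third is tilted just ahead of it, and about 45 mm remain to the stop.

>>> {"fn": "jog_arm", "kwargs": {
  "increments": [
    {"dp": [0,0.08,-0.01],"roll": 0},
    {"dp": [0,0.08,0],"roll": 0},
    {"dp": [0,0.08,0],"roll": 0},
    {"dp": [0,0.08,0],"roll": 0},
    {"dp": [0,0.08,0],"roll": 0},
    {"dp": [0,0.08,0],"roll": 0},
    {"dp": [0,0.08,0],"roll": 0},
    {"dp": [0,0.08,0],"roll": 0},
    {"dp": [0,0.08,0],"roll": 0},
    {"dp": [0,0.08,0],"roll": 0}
  ]
}}

```text
time_s: 12.4
eef_pos: [0.6215, -0.1156, 0.0594]
eef_rot: [-0.0, 0.672, 0.741, -0.0]
contact_force: [0.9, 0.1, -2.9]
opening: 0.0257
gripper_force: 49.9
```

>>> {"fn": "jog_arm", "kwargs": {
  "increments": [
    {"dp": [0,0.03,0],"roll": 0},
    {"dp": [0,0.03,0],"roll": 0},
    {"dp": [0,0.03,0],"roll": 0}
  ]
}}

```text
time_s: 12.7
eef_pos: [0.6248, -0.1153, 0.0594]
eef_rot: [-0.0, 0.672, 0.741, -0.0]
contact_force: [-0.7, -0.8, -1.7]
opening: 0.0255
gripper_force: 49.9
```

>>> {"fn": "jog_arm", "kwargs": {
  "increments": [
    {"dp": [0,0.025,0],"roll": 0},
    {"dp": [0,0.025,0],"roll": 0},
    {"dp": [0,0.025,0],"roll": 0},
    {"dp": [0,0.025,0],"roll": 0},
    {"dp": [0,0.025,0],"roll": 0}
  ]
}}

```text
time_s: 13.2
eef_pos: [0.6299, -0.1148, 0.0595]
eef_rot: [-0.0, 0.672, 0.741, 0.0]
contact_force: [-0.0, -0.5, -2.6]
opening: 0.0259
gripper_force: 49.9
```

```bash
python3 - <<'E'
from h import *
c=get_calibration("wrist");im=capture("wrist");cv2.imwrite("pics/w5.png",im);np.save("w5.npy",c,allow_pickle=True)
cv2.imwrite("pics/w5b.png",cv2.resize(im[90:300,200:430],None,fx=2.5,fy=2.5))
E
```

```text
(no output)
```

View pics/w5b.png

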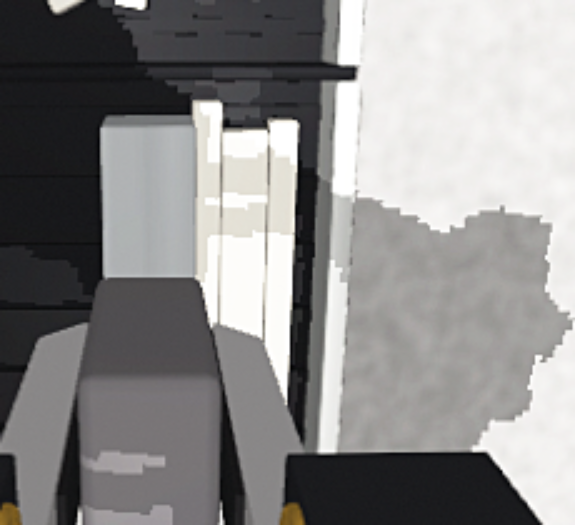

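The three rods now form a parallel row, 8, 13 and 8 mm wide, in front of the blade; the row's edge is near x=297 and the stop's face near x=320, which leaves about 6–9 mm.

>>> {"fn": "jog_arm", "kwargs": {
  "increments": [
    {"dp": [0,0.025,0],"roll": 0},
    {"dp": [0,0.025,0],"roll": 0},
    {"dp": [0,0.025,0],"roll": 0},
    {"dp": [0,0.025,0],"roll": 0}
  ]
}}

```text
time_s: 13.65
eef_pos: [0.6338, -0.1144, 0.0594]
eef_rot: [-0.0, 0.672, 0.741, -0.0]
contact_force: [-0.1, 0.5, -2.1]
opening: 0.0257
gripper_force: 49.9
```

>>> {"fn": "jog_arm", "kwargs": {
  "increments": [
    {"dp": [0,0.0125,0],"roll": 0},
    {"dp": [0,0.0125,0],"roll": 0},
    {"dp": [0,0,0],"roll": 0}
  ]
}}

```text
time_s: 13.95
eef_pos: [0.6349, -0.1143, 0.0594]
eef_rot: [0.0, 0.672, 0.741, 0.0]
contact_force: [0.1, -0.8, -2.3]
opening: 0.0257
gripper_force: 49.9
```

>>> {"fn": "jog_arm", "kwargs": {
  "increments": [
    {"dp": [0,0.0125,0],"roll": 0},
    {"dp": [0,0,0],"roll": 0}
  ]
}}

```text
time_s: 14.15
eef_pos: [0.6353, -0.1143, 0.0594]
eef_rot: [0.0, 0.672, 0.741, 0.0]
contact_force: [-0.4, 0.1, -2.6]
opening: 0.0258
gripper_force: 49.9
```

>>> {"fn": "jog_arm", "kwargs": {
  "increments": [
    {"dp": [0,0.0125,0],"roll": 0},
    {"dp": [0,0.0125,0],"roll": 0},
    {"dp": [0,0,0],"roll": 0}
  ]
}}

```text
time_s: 14.45
eef_pos: [0.6364, -0.1142, 0.0594]
eef_rot: [0.0, 0.672, 0.741, 0.0]
contact_force: [-0.2, 0.4, -1.5]
opening: 0.0256
gripper_force: 49.9
```

>>> {"fn": "jog_arm", "kwargs": {
  "increments": [
    {"dp": [0,0.0125,0],"roll": 0},
    {"dp": [0,0,0],"roll": 0}
  ]
}}

```text
time_s: 14.65
eef_pos: [0.6369, -0.1141, 0.0594]
eef_rot: [0.0, 0.672, 0.741, 0.0]
contact_force: [-1.1, -0.1, -2.6]
opening: 0.0258
gripper_force: 49.9
```

>>> {"fn": "jog_arm", "kwargs": {
  "increments": [
    {"dp": [0,0.0125,0],"roll": 0},
    {"dp": [0,0,0],"roll": 0}
  ]
}}

```text
time_s: 14.85
eef_pos: [0.6372, -0.1141, 0.0594]
eef_rot: [-0.0, 0.672, 0.741, -0.0]
contact_force: [-0.1, -0.5, -2.2]
opening: 0.0258
gripper_force: 49.9
```

>>> {"fn": "jog_arm", "kwargs": {
  "increments": [
    {"dp": [0,0.01,0],"roll": 0},
    {"dp": [0,0,0],"roll": 0}
  ]
}}

```text
time_s: 15.05
eef_pos: [0.6373, -0.1141, 0.0593]
eef_rot: [-0.0, 0.672, 0.741, -0.0]
contact_force: [-1.2, 0.3, -1.9]
opening: 0.0264
gripper_force: 49.9
```

>>> {"fn": "jog_arm", "kwargs": {
  "increments": [
    {"dp": [0,0.0075,0],"roll": 0},
    {"dp": [0,0,0],"roll": 0}
  ]
}}

```text
time_s: 15.25
eef_pos: [0.6373, -0.1141, 0.0593]
eef_rot: [-0.001, 0.672, 0.741, -0.0]
contact_force: [-2.2, 0.5, -2.0]
opening: 0.0256
gripper_force: 49.9
```

>>> {"fn": "jog_arm", "kwargs": {
  "increments": [
    {"dp": [0,0.0075,0],"roll": 0},
    {"dp": [0,0,0],"roll": 0}
  ]
}}

```text
time_s: 15.45
eef_pos: [0.6374, -0.1141, 0.0592]
eef_rot: [-0.001, 0.672, 0.741, -0.001]
contact_force: [-2.9, -1.0, -0.8]
opening: 0.0258
gripper_force: 49.9
```

>>> {"fn": "jog_arm", "kwargs": {
  "increments": [
    {"dp": [0,0.01,0],"roll": 0},
    {"dp": [0,0.01,0],"roll": 0},
    {"dp": [0,0,0],"roll": 0}
  ]
}}

```text
time_s: 15.75
eef_pos: [0.6374, -0.1141, 0.0591]
eef_rot: [-0.001, 0.672, 0.741, -0.001]
contact_force: [-5.6, -0.0, -0.2]
opening: 0.0257
gripper_force: 49.9
```

>>> {"fn": "jog_arm", "kwargs": {
  "increments": [
    {"dp": [0,0.0075,0],"roll": 0},
    {"dp": [0,0,0],"roll": 0}
  ]
}}

```text
time_s: 15.95
eef_pos: [0.6375, -0.1141, 0.0591]
eef_rot: [-0.001, 0.672, 0.741, -0.001]
contact_force: [-5.9, 0.1, 0.7]
opening: 0.0259
gripper_force: 49.9
```

>>> {"fn": "jog_arm", "kwargs": {
  "increments": [
    {"dp": [0,0.01,0],"roll": 0},
    {"dp": [0,0.005,0],"roll": 0},
    {"dp": [0,0,0],"roll": 0},
    {"dp": [0,0,0],"roll": 0}
  ]
}}

```text
time_s: 16.35
eef_pos: [0.6375, -0.1141, 0.059]
eef_rot: [-0.002, 0.672, 0.741, -0.001]
contact_force: [-5.7, -0.5, 1.2]
opening: 0.0256
gripper_force: 49.9
```

>>> {"fn": "jog_arm", "kwargs": {
  "increments": [
    {"dp": [0,0,0],"roll": 0},
    {"dp": [0,0,0],"roll": 0},
    {"dp": [0,0,0],"roll": 0},
    {"dp": [0,0,0],"roll": 0}
  ]
}}

```text
time_s: 16.75
eef_pos: [0.6375, -0.1141, 0.0589]
eef_rot: [-0.002, 0.672, 0.741, -0.001]
contact_force: [-5.8, -0.2, 1.3]
opening: 0.0256
gripper_force: 49.9
```

>>> {"fn": "jog_arm", "kwargs": {
  "increments": [
    {"dp": [0,0.01,0],"roll": 0},
    {"dp": [0,0.01,0],"roll": 0},
    {"dp": [0,0,0],"roll": 0}
  ]
}}

```text
time_s: 17.05
eef_pos: [0.6376, -0.1141, 0.0588]
eef_rot: [-0.002, 0.672, 0.741, -0.002]
contact_force: [-7.8, -0.7, 0.9]
opening: 0.0256
gripper_force: 49.9
```

>>> {"fn": "jog_arm", "kwargs": {
  "increments": [
    {"dp": [0,0.005,0],"roll": 0},
    {"dp": [0,0,0],"roll": 0}
  ]
}}

```text
time_s: 17.25
eef_pos: [0.6377, -0.1141, 0.0588]
eef_rot: [-0.003, 0.672, 0.741, -0.002]
contact_force: [-8.1, -0.8, 1.1]
opening: 0.0259
gripper_force: 49.9
```

>>> {"fn": "jog_arm", "kwargs": {
  "increments": [
    {"dp": [0,0,0],"roll": 0},
    {"dp": [0,0,0],"roll": 0},
    {"dp": [0,0,0],"roll": 0},
    {"dp": [0,0,0],"roll": 0},
    {"dp": [0,0,0],"roll": 0}
  ]
}}

```text
time_s: 17.75
eef_pos: [0.6376, -0.1141, 0.0588]
eef_rot: [-0.003, 0.672, 0.741, -0.002]
contact_force: [-7.7, -0.8, 0.7]
opening: 0.0257
gripper_force: 49.9
```

>>> {"fn": "jog_arm", "kwargs": {
  "increments": [
    {"dp": [0,-0.03,0],"roll": 0},
    {"dp": [0,-0.04,0],"roll": 0},
    {"dp": [0,-0.06,0],"roll": 0},
    {"dp": [0,-0.1,0],"roll": 0},
    {"dp": [0,-0.1,0],"roll": 0},
    {"dp": [0,0,-0.15],"roll": 0},
    {"dp": [0,0,-0.4],"roll": 0},
    {"dp": [0,0,-0.5],"roll": 0},
    {"dp": [0,0,-0.4],"roll": 0},
    {"dp": [0,0,0],"roll": 0}
  ]
}}

```text
time_s: 18.75
eef_pos: [0.6307, -0.1157, 0.1213]
eef_rot: [0.003, 0.672, 0.741, 0.002]
contact_force: [0.1, -0.1, -1.9]
opening: 0.0256
gripper_force: 49.9
```

>>> {"fn": "jog_arm", "kwargs": {
  "increments": [
    {"dp": [0.2,-0.25,0],"roll": 0},
    {"dp": [0.5,-0.55,0],"roll": 0},
    {"dp": [0.6,-0.65,0],"roll": 0},
    {"dp": [0.6,-0.65,0],"roll": 0},
    {"dp": [0.6,-0.65,0],"roll": 0},
    {"dp": [0.42,-0.45,0],"roll": 0},
    {"dp": [0.2,-0.23,0],"roll": 0},
    {"dp": [0,0,0],"roll": 0},
    {"dp": [0,0,0],"roll": 0}
  ]
}}

```text
time_s: 19.65
eef_pos: [0.4809, -0.005, 0.1178]
eef_rot: [0.001, 0.672, 0.741, 0.001]
contact_force: [-0.2, -1.0, -2.2]
opening: 0.0261
gripper_force: 49.9
```

```bash
python3 - <<'E'
from h import *
o=get_obs();print(o["time_s"],o["eef_pos"],o["eef_rot"],o["contact_force"])
for n in("wrist","scene"):
    c=get_calibration(n);im=capture(n);cv2.imwrite(f"pics/{n}6.png",im);np.save(f"{n}6.npy",c,allow_pickle=True)
a=cv2.imread("pics/wrist6.png");b=cv2.imread("pics/scene6.png")
cv2.imwrite("pics/c6.png",np.hstack([a[0:300,90:490],cv2.resize(b[130:250,150:310],(400,300))]))
E
```

```text
19.65 [ 0.48088987 -0.00497322  0.11779614] [1.17668187e-03 6.71933504e-01 7.40610319e-01 5.79986804e-04] [-0.1726352  -0.96569753 -2.20208653]
```

View pics/c6.png

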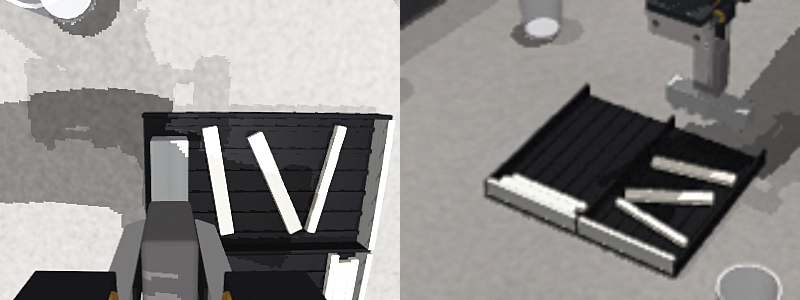

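The right row is packed on its stop. The rake is over the front of the left lane with its blade end at (241..278,137), the left wall is near row 115, and the front rod at crop (203,127)–(228,235) is clear ahead.

```bash
python3 - <<'E'
from h import *
c=np.load("wrist6.npy",allow_pickle=True).item()
o=get_obs();t=o["eef_pos"][:2];q=o["eef_rot"];ya=np.arctan2(2*q[2]**2-1,2*q[1]*q[2]);print("yaw",ya)
X=np.array([-np.sin(ya),np.cos(ya)]);Y=np.array([np.cos(ya),np.sin(ya)])
g=cv2.imread("pics/wrist6.png").max(2)
for col in(250,300,360,420,460): print(col,"lw rows108+",g[106:126,col].tolist())
for col in(340,400,450): print(col,"cw rows236+",g[236:256,col].tolist())
L=lambda u,v,z:np.round(((at(c,(u,v),z)[:2]-t)@X,(at(c,(u,v),z)[:2]-t)@Y),4)
print("blade",L(241,137,.0936),L(278,137,.0936))
for u,v,z in((250,112,.022),(300,112,.022),(460,112,.022),(340,240,.022),(450,240,.022),(234,120,.005),(234,180,.005),(292,128,.015),(310,235,.015)): print(u,v,L(u,v,z))
E
```

```text
yaw 0.09623746013763047
250 lw rows108+ [111, 114, 116, 115, 117, 101, 46, 11, 25, 24, 22, 18, 24, 26, 26, 24, 25, 25, 27, 25]
300 lw rows108+ [207, 204, 204, 206, 218, 166, 19, 33, 57, 49, 46, 26, 43, 55, 54, 53, 54, 54, 54, 30]
360 lw rows108+ [203, 200, 197, 200, 204, 227, 46, 10, 58, 56, 52, 48, 45, 60, 58, 58, 60, 61, 61, 54]
420 lw rows108+ [215, 217, 216, 213, 211, 220, 175, 0, 41, 51, 48, 51, 35, 52, 51, 49, 50, 51, 50, 44]
460 lw rows108+ [219, 203, 202, 203, 202, 211, 230, 104, 0, 42, 45, 46, 43, 34, 45, 46, 46, 42, 40, 43]
340 cw rows236+ [39, 34, 20, 19, 21, 20, 19, 19, 15, 13, 15, 15, 13, 14, 16, 29, 31, 27, 21, 27]
400 cw rows236+ [51, 36, 34, 36, 36, 38, 20, 14, 15, 15, 14, 16, 14, 13, 43, 54, 41, 30, 34, 52]
450 cw rows236+ [117, 118, 116, 117, 117, 120, 129, 84, 24, 10, 11, 14, 13, 47, 42, 40, 75, 130, 121, 121]
blade [ 0.054  -0.0099] [0.054  0.0128]
250 112 [ 0.0663 -0.0062]
300 112 [0.0664 0.0347]
460 112 [0.0685 0.1708]
340 240 [-0.047   0.0749]
450 240 [-0.0484  0.1798]
234 120 [ 0.0588 -0.0206]
234 180 [ 0.005  -0.0216]
292 128 [0.0528 0.0291]
310 235 [-0.045   0.0484]
```

>>> {"fn": "jog_arm", "kwargs": {
  "increments": [
    {"dp": [0.03,0,0],"roll": -0.03},
    {"dp": [0,0,0.35],"roll": 0},
    {"dp": [0,0,0.4],"roll": 0},
    {"dp": [0,0,0.3],"roll": 0},
    {"dp": [0,0,0.15],"roll": 0},
    {"dp": [0,0,0.13],"roll": 0},
    {"dp": [0,0,0.11],"roll": 0},
    {"dp": [0,0,0],"roll": 0},
    {"dp": [0,0,0],"roll": 0},
    {"dp": [0,0,0],"roll": 0}
  ]
}}

```text
time_s: 20.75
eef_pos: [0.4793, -0.003, 0.0602]
eef_rot: [0.0, 0.671, 0.742, 0.0]
contact_force: [-0.4, -0.0, -2.5]
opening: 0.0259
gripper_force: 49.9
```

>>> {"fn": "jog_arm", "kwargs": {
  "increments": [
    {"dp": [0,0.12,0.01],"roll": 0},
    {"dp": [0,0.12,0],"roll": 0},
    {"dp": [0,0.12,0],"roll": 0},
    {"dp": [0,0.12,0],"roll": 0},
    {"dp": [0,0.12,0],"roll": 0},
    {"dp": [0,0.12,0],"roll": 0},
    {"dp": [0,0.12,0],"roll": 0},
    {"dp": [0,0.12,0],"roll": 0},
    {"dp": [0,0.12,0],"roll": 0},
    {"dp": [0,0.12,0],"roll": 0}
  ]
}}

```text
time_s: 21.75
eef_pos: [0.527, 0.0018, 0.0594]
eef_rot: [-0.0, 0.671, 0.742, -0.0]
contact_force: [0.3, -0.3, -2.0]
opening: 0.0259
gripper_force: 49.9
```

>>> {"fn": "jog_arm", "kwargs": {
  "increments": [
    {"dp": [0,0.12,0],"roll": 0},
    {"dp": [0,0.12,0],"roll": 0},
    {"dp": [0,0.12,0],"roll": 0},
    {"dp": [0,0.12,0],"roll": 0},
    {"dp": [0,0.12,0],"roll": 0},
    {"dp": [0,0.12,0],"roll": 0},
    {"dp": [0,0.12,0],"roll": 0},
    {"dp": [0,0.12,0],"roll": 0},
    {"dp": [0,0.12,0],"roll": 0},
    {"dp": [0,0.12,0],"roll": 0}
  ]
}}

```text
time_s: 22.75
eef_pos: [0.5748, 0.0066, 0.0594]
eef_rot: [-0.0, 0.671, 0.742, -0.0]
contact_force: [0.1, 0.5, -2.5]
opening: 0.0255
gripper_force: 49.9
```

```bash
python3 - <<'E'
from h import *
o=get_obs();print(o["time_s"],o["eef_pos"],o["contact_force"])
c=get_calibration("wrist");im=capture("wrist");cv2.imwrite("pics/w7.png",im);np.save("w7.npy",c,allow_pickle=True)
cv2.imwrite("pics/w7b.png",cv2.resize(im[60:300,200:430],None,fx=2.4,fy=2.4))
E
```

```text
22.75 [0.57483492 0.00659351 0.05943643] [ 0.10389352  0.48913462 -2.47288676]
```

View pics/w7b.png

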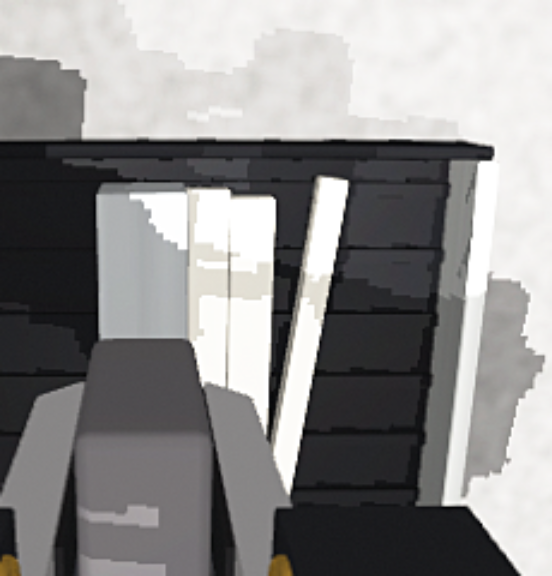

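Two rods (about 13 mm each) lie flush on the blade, with the third, about 8 mm wide, tilted ahead of them. I expect contact at TCP x ≈ 0.615–0.620.

>>> {"fn": "jog_arm", "kwargs": {
  "increments": [
    {"dp": [0,0.08,0],"roll": 0},
    {"dp": [0,0.08,0],"roll": 0},
    {"dp": [0,0.08,0],"roll": 0},
    {"dp": [0,0.08,0],"roll": 0},
    {"dp": [0,0.08,0],"roll": 0},
    {"dp": [0,0.08,0],"roll": 0},
    {"dp": [0,0.08,0],"roll": 0},
    {"dp": [0,0.08,0],"roll": 0},
    {"dp": [0,0.08,0],"roll": 0},
    {"dp": [0,0.08,0],"roll": 0}
  ]
}}

```text
time_s: 23.8
eef_pos: [0.6066, 0.0098, 0.0594]
eef_rot: [-0.0, 0.671, 0.742, -0.0]
contact_force: [-1.1, 0.3, -2.5]
opening: 0.0256
gripper_force: 49.9
```

>>> {"fn": "jog_arm", "kwargs": {
  "increments": [
    {"dp": [0,0.025,0],"roll": 0},
    {"dp": [0,0.025,0],"roll": 0},
    {"dp": [0,0.025,0],"roll": 0},
    {"dp": [0,0.025,0],"roll": 0},
    {"dp": [0,0.025,0],"roll": 0},
    {"dp": [0,0,0],"roll": 0}
  ]
}}

```text
time_s: 24.4
eef_pos: [0.6116, 0.0103, 0.0595]
eef_rot: [0.0, 0.671, 0.742, 0.0]
contact_force: [0.7, -0.1, -2.2]
opening: 0.0257
gripper_force: 49.9
```

>>> {"fn": "jog_arm", "kwargs": {
  "increments": [
    {"dp": [0,0.0125,0],"roll": 0},
    {"dp": [0,0.0125,0],"roll": 0},
    {"dp": [0,0.0125,0],"roll": 0},
    {"dp": [0,0,0],"roll": 0}
  ]
}}

```text
time_s: 24.8
eef_pos: [0.6129, 0.0105, 0.0595]
eef_rot: [0.0, 0.671, 0.742, 0.0]
contact_force: [-0.2, 0.1, -2.0]
opening: 0.0256
gripper_force: 49.9
```

>>> {"fn": "jog_arm", "kwargs": {
  "increments": [
    {"dp": [0,0.0125,0],"roll": 0},
    {"dp": [0,0.0125,0],"roll": 0},
    {"dp": [0,0.0125,0],"roll": 0},
    {"dp": [0,0,0],"roll": 0}
  ]
}}

```text
time_s: 25.2
eef_pos: [0.6145, 0.0106, 0.0595]
eef_rot: [0.0, 0.671, 0.742, 0.0]
contact_force: [-0.5, -0.2, -1.9]
opening: 0.0259
gripper_force: 49.9
```

>>> {"fn": "jog_arm", "kwargs": {
  "increments": [
    {"dp": [0,0.0125,0],"roll": 0},
    {"dp": [0,0.0125,0],"roll": 0},
    {"dp": [0,0.0125,0],"roll": 0},
    {"dp": [0,0,0],"roll": 0}
  ]
}}

```text
time_s: 25.6
eef_pos: [0.616, 0.0108, 0.0595]
eef_rot: [0.0, 0.671, 0.742, 0.0]
contact_force: [-0.6, 0.0, -3.0]
opening: 0.026
gripper_force: 49.9
```

>>> {"fn": "jog_arm", "kwargs": {
  "increments": [
    {"dp": [0,0.0125,0],"roll": 0},
    {"dp": [0,0.0125,0],"roll": 0},
    {"dp": [0,0.0125,0],"roll": 0},
    {"dp": [0,0,0],"roll": 0}
  ]
}}

```text
time_s: 26.0
eef_pos: [0.6174, 0.0109, 0.0595]
eef_rot: [0.0, 0.671, 0.742, 0.0]
contact_force: [0.4, 0.2, -2.0]
opening: 0.0257
gripper_force: 49.9
```

>>> {"fn": "jog_arm", "kwargs": {
  "increments": [
    {"dp": [0,0.0125,0],"roll": 0},
    {"dp": [0,0.0125,0],"roll": 0},
    {"dp": [0,0.0125,0],"roll": 0},
    {"dp": [0,0,0],"roll": 0}
  ]
}}

```text
time_s: 26.4
eef_pos: [0.619, 0.011, 0.0595]
eef_rot: [0.0, 0.671, 0.742, 0.0]
contact_force: [0.2, 0.7, -2.6]
opening: 0.0257
gripper_force: 49.9
```

>>> {"fn": "jog_arm", "kwargs": {
  "increments": [
    {"dp": [0,0.0125,0],"roll": 0},
    {"dp": [0,0.0125,0],"roll": 0},
    {"dp": [0,0,0],"roll": 0}
  ]
}}

```text
time_s: 26.7
eef_pos: [0.6193, 0.0111, 0.0593]
eef_rot: [-0.0, 0.671, 0.741, -0.0]
contact_force: [-0.9, 0.3, -1.8]
opening: 0.0257
gripper_force: 49.9
```

>>> {"fn": "jog_arm", "kwargs": {
  "increments": [
    {"dp": [0,0.0125,0],"roll": 0},
    {"dp": [0,0.0125,0],"roll": 0},
    {"dp": [0,0,0],"roll": 0}
  ]
}}

```text
time_s: 27.0
eef_pos: [0.6195, 0.0111, 0.0591]
eef_rot: [-0.001, 0.671, 0.741, -0.001]
contact_force: [-2.8, -0.7, -0.6]
opening: 0.0258
gripper_force: 49.9
```

>>> {"fn": "jog_arm", "kwargs": {
  "increments": [
    {"dp": [0,0.01,0],"roll": 0},
    {"dp": [0,0.01,0],"roll": 0},
    {"dp": [0,0.01,0],"roll": 0},
    {"dp": [0,0,0],"roll": 0}
  ]
}}

```text
time_s: 27.4
eef_pos: [0.6196, 0.0112, 0.0589]
eef_rot: [-0.002, 0.671, 0.741, -0.002]
contact_force: [-6.5, -0.1, -0.4]
opening: 0.0257
gripper_force: 49.9
```

>>> {"fn": "jog_arm", "kwargs": {
  "increments": [
    {"dp": [0,0.01,0],"roll": 0},
    {"dp": [0,0,0],"roll": 0}
  ]
}}

```text
time_s: 27.6
eef_pos: [0.6197, 0.0112, 0.0588]
eef_rot: [-0.002, 0.671, 0.741, -0.002]
contact_force: [-7.8, -1.1, 0.6]
opening: 0.0258
gripper_force: 49.9
```

Holding the press for over half a second, then backing off and lifting.

>>> {"fn": "jog_arm", "kwargs": {
  "increments": [
    {"dp": [0,0,0],"roll": 0},
    {"dp": [0,0,0],"roll": 0},
    {"dp": [0,0,0],"roll": 0},
    {"dp": [0,0,0],"roll": 0},
    {"dp": [0,0,0],"roll": 0},
    {"dp": [0,0,0],"roll": 0}
  ]
}}

```text
time_s: 28.2
eef_pos: [0.6197, 0.0112, 0.0588]
eef_rot: [-0.002, 0.671, 0.741, -0.002]
contact_force: [-6.4, -1.0, 0.0]
opening: 0.0259
gripper_force: 49.9
```

>>> {"fn": "jog_arm", "kwargs": {
  "increments": [
    {"dp": [0,-0.03,0],"roll": 0},
    {"dp": [0,-0.04,0],"roll": 0},
    {"dp": [0,-0.06,0],"roll": 0},
    {"dp": [0,-0.1,0],"roll": 0},
    {"dp": [0,-0.1,0],"roll": 0},
    {"dp": [0,0,-0.15],"roll": 0},
    {"dp": [0,0,-0.5],"roll": 0},
    {"dp": [0,0,-0.7],"roll": 0},
    {"dp": [0,0,-0.7],"roll": 0},
    {"dp": [0,0,-0.5],"roll": 0}
  ]
}}

```text
time_s: 29.2
eef_pos: [0.6106, 0.0099, 0.1641]
eef_rot: [0.001, 0.671, 0.742, 0.001]
contact_force: [-0.2, -0.1, -1.9]
opening: 0.0261
gripper_force: 49.9
```

>>> {"fn": "jog_arm", "kwargs": {
  "increments": [
    {"dp": [0,0,-0.4],"roll": 0},
    {"dp": [0,0,0],"roll": 0},
    {"dp": [0,0,0],"roll": 0}
  ]
}}

```text
time_s: 29.5
eef_pos: [0.6094, 0.0102, 0.1776]
eef_rot: [0.0, 0.671, 0.742, 0.0]
contact_force: [-0.6, 0.5, -1.8]
opening: 0.0257
gripper_force: 49.9
```

```bash
python3 - <<'E'
from h import *
o=get_obs();print(o["time_s"],o["eef_pos"],o["eef_rot"],o["contact_force"])
c=get_calibration("wrist");im=capture("wrist");b=capture("scene");cv2.imwrite("pics/w8.png",im);cv2.imwrite("pics/s8.png",b);np.save("w8.npy",c,allow_pickle=True)
cv2.imwrite("pics/c8.png",np.hstack([im[0:300,90:490],cv2.resize(b[130:250,150:310],(400,300))]))
q=o["eef_rot"];ya=np.arctan2(2*q[2]**2-1,2*q[1]*q[2]);print(ya)
d=np.array([.5351,.3267])-o["eef_pos"][:2]
print(d@[-np.sin(ya),np.cos(ya)]/.04,d@[np.cos(ya),np.sin(ya)]/.04)
E
```

```text
29.5 [0.60938715 0.01016723 0.17759702] [2.41344415e-04 6.70840006e-01 7.41601982e-01 3.59316637e-04] [-0.62305827  0.5246829  -1.77705543]
0.10011417350143641
8.059314926407936 -1.0569666611238537
```

View pics/c8.png

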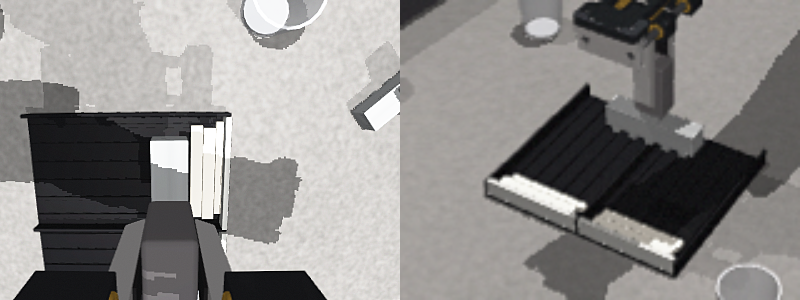

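Both rows lie tight and parallel on their stops. I'm now carrying the rake back.

>>> {"fn": "jog_arm", "kwargs": {
  "increments": [
    {"dp": [0.36,-0.06,0],"roll": 0.15},
    {"dp": [0.7,-0.1,0],"roll": 0},
    {"dp": [0.75,-0.1,0],"roll": 0},
    {"dp": [0.75,-0.1,0],"roll": 0},
    {"dp": [0.75,-0.1,0],"roll": 0},
    {"dp": [0.75,-0.1,0],"roll": 0},
    {"dp": [0.75,-0.1,0],"roll": 0},
    {"dp": [0.75,-0.1,0],"roll": 0},
    {"dp": [0.75,-0.1,0],"roll": 0},
    {"dp": [0.75,-0.1,0],"roll": 0}
  ]
}}

```text
time_s: 30.6
eef_pos: [0.545, 0.2888, 0.1762]
eef_rot: [-0.0, 0.675, 0.738, -0.001]
contact_force: [0.1, 0.8, -1.8]
opening: 0.0258
gripper_force: 49.9
```

>>> {"fn": "jog_arm", "kwargs": {
  "increments": [
    {"dp": [0.65,-0.1,0],"roll": 0},
    {"dp": [0.35,0,0],"roll": 0},
    {"dp": [0,0,0.3],"roll": 0},
    {"dp": [0,0,0.7],"roll": 0},
    {"dp": [0,0,0.7],"roll": 0},
    {"dp": [0,0,0.6],"roll": 0},
    {"dp": [0,0,0.4],"roll": 0},
    {"dp": [0,0,0.2],"roll": 0},
    {"dp": [0,0,0],"roll": 0},
    {"dp": [0,0,0],"roll": 0}
  ]
}}

```text
time_s: 31.6
eef_pos: [0.5393, 0.3265, 0.0618]
eef_rot: [0.0, 0.676, 0.737, 0.0]
contact_force: [0.5, 0.2, -2.4]
opening: 0.0257
gripper_force: 49.9
```

>>> {"fn": "jog_arm", "kwargs": {
  "increments": [
    {"dp": [0,-0.1,0.08],"roll": 0},
    {"dp": [0,0,0.05],"roll": 0},
    {"dp": [0,0,0.03],"roll": 0},
    {"dp": [0,0,0.02],"roll": 0},
    {"dp": [0,0,0],"roll": 0},
    {"dp": [0,0,0],"roll": 0}
  ]
}}

```text
time_s: 32.2
eef_pos: [0.5347, 0.3272, 0.0544]
eef_rot: [0.0, 0.675, 0.738, 0.0]
contact_force: [0.1, 0.4, -2.6]
opening: 0.0257
gripper_force: 49.9
```

>>> {"fn": "jog_arm", "kwargs": {
  "increments": [
    {"dp": [0,0,0.01],"roll": 0},
    {"dp": [0,0,0],"roll": 0}
  ]
}}

```text
time_s: 32.4
eef_pos: [0.5347, 0.3271, 0.0542]
eef_rot: [0.0, 0.675, 0.738, 0.0]
contact_force: [-0.1, -0.4, 0.8]
opening: 0.0254
gripper_force: 49.9
```

Landed; releasing.

>>> {"fn": "jog_arm", "kwargs": {
  "increments": [
    {"dp": [0,0,0],"roll": 0},
    {"dp": [0,0,0],"roll": 0},
    {"dp": [0,0,0],"roll": 0},
    {"dp": [0,0,0],"roll": 0},
    {"dp": [0,0,0],"roll": 0},
    {"dp": [0,0,0],"roll": 0},
    {"dp": [0,0,0],"roll": 0},
    {"dp": [0,0,0],"roll": 0},
    {"dp": [0,0,0],"roll": 0},
    {"dp": [0,0,0],"roll": 0}
  ],
  "fingers": 1
}}

```text
time_s: 33.4
eef_pos: [0.5345, 0.3271, 0.0539]
eef_rot: [-0.0, 0.675, 0.738, -0.0]
contact_force: [0.4, 1.2, -1.0]
opening: 0.0936
gripper_force: 0.0
```

>>> {"fn": "jog_arm", "kwargs": {
  "increments": [
    {"dp": [0,0,-0.3],"roll": 0},
    {"dp": [0,0,-0.7],"roll": 0},
    {"dp": [0,0,-0.9],"roll": 0},
    {"dp": [0,0,-0.9],"roll": 0},
    {"dp": [0,0,-0.9],"roll": 0},
    {"dp": [0,0,-0.5],"roll": 0},
    {"dp": [0,0,0],"roll": 0},
    {"dp": [0,0,0],"roll": 0}
  ]
}}

```text
time_s: 34.2
eef_pos: [0.5344, 0.3271, 0.2223]
eef_rot: [-0.0, 0.675, 0.738, 0.0]
contact_force: [0.4, 0.4, -0.7]
opening: 0.0938
gripper_force: 0.0
```

```bash
python3 - <<'E'
from h import *
o=get_obs();print(o["time_s"],o["eef_pos"],o["opening"],o["contact_force"])
b=capture("scene");cv2.imwrite("pics/s9.png",b)
cv2.imwrite("pics/s9b.png",cv2.resize(b,(800,600)))
E
```

```text
34.2 [0.53435319 0.32709345 0.22229552] 0.09375185685297314 [ 0.39553116  0.3587649  -0.67469125]
```

View pics/s9b.png

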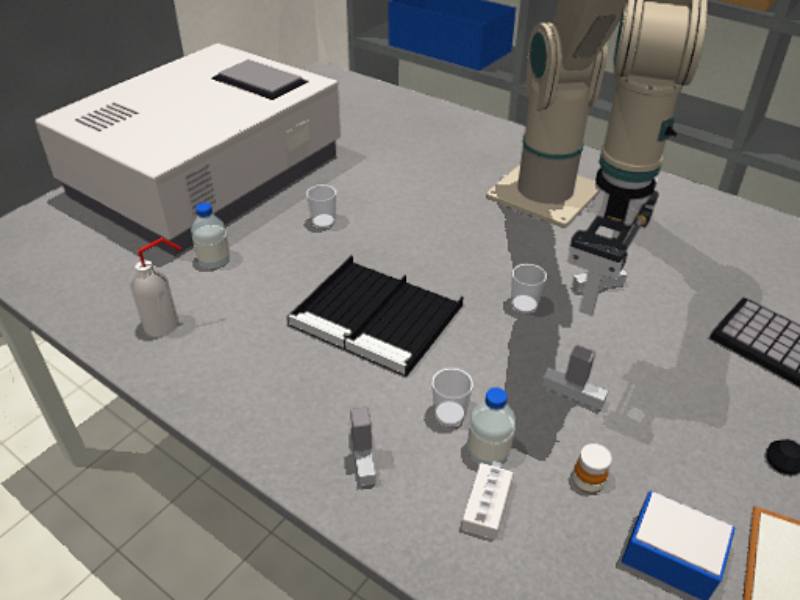

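The rake stands upright at its old place (580,380). Both rows are packed on their stops, around (320,328) and (378,350), and the bystanders are where they were.

```bash
python3 -c "
from rig import *
print(close_job())"
```

```text
the job is handed in; nothing more can be done
None
```

I packed both lanes' rods into tight rows on their end stops (each pressed at about 8 N), stood the rake back upright within about 1 mm of where it was, and handed the job in at about 34 s; the verdict was not shown.

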